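# Load a tableware steriliser and start it

### The arm

A 6-joint arm with a two-finger parallel gripper is mounted at the origin on the work surface. World frame = base frame: x ahead of the robot, y to its left, z up, the work surface at z = 0. Lengths are in m, angles in rad, forces in N, time in s.
With the tool pointing down it reaches from about 0.25 to 0.775 m from the base axis. Payload 8.9 kg.
Tool frame: the origin (TCP) lies at the very end of the fingers, on their centre line; the grasp point (between the pads) lies 19 mm behind it (arm.grip_point_offset is the distance from the TCP to the grasp point, in m); z points along the fingers, x is the direction in which the jaws open and shut, and the axes are right-handed (so a half turn about z gives the same grasp; the last joint's range is limited). The gripper opens to 85 mm and grips with 20 to 120 N. Pads are 22 mm wide; open, the fingers measure 114 mm over their backs; the gripper's body (76 mm by 85 mm) begins 54 mm behind the grasp point. The pads swing forward as they close: fully open they stand 13 mm farther back than shut.
Start: joints at [-1.44, 0.291, -0.153, 1.127, 0, 1.431], TCP at [0.14, -0.506, 0.231] pointing down, gripper open.
Joint ranges: [-2.52, 2.52], [-0.91, 1.74], [-1.3, 1.37], [-1.96, 2.02], [-1.52, 1.47], [-3.14, 3.14]. Speed limits (rad/s): [2.22, 2.22, 2.79, 3.14, 3.14, 3.14].

### API

Orientations are given as a rotation vector (axis times angle).
In Python, from plant import arm, get_image gives the robot as it stands.
- The arm moves only by the tool move_arm, never from a script. Its argument "targets" is a list of rows, each an object with "grip": the opening, from 0 (shut) to 1 (fully open); "linear": the shift along the tool's x, y, z in m, a list of three; "roll": the turn about the tool's z in rad. In form: [{"grip": grip, "linear": [dx, dy, dz], "roll": roll}, ...]. A call has 1 to 5 rows; each row shifts and turns the commanded pose from where the row before left it, along the tool's axes as they then stand; what a row does not reach is not made up. A row lasts 1/8 s, in which the tool goes at most 62.5 mm and 10.7 degrees, less where a joint would pass 70% of its speed; a pose out of reach is approached as far as the arm can. A call with a gripper value outside its range is refused whole. The fingers move at their own pace and stop on an object; the grip force is fixed at half the most. Time passes only in rows, so rows that do not move let the fingers close. It gives the time, the measured TCP pose, the force and the opening at its end, in the units of the state.
- arm.get_obs(): the state, without advancing time (a new reading comes with each control period).
- get_image(name): name is "scene" or "side" or "wrist"; returns a dict with "pixels" (480x640x3 uint8, red, green, blue), "camera_matrix" (3x3 intrinsics, pixels), "k1" (the pictures are not rectified: a ray, as slopes to the right and down, at radius r is drawn at 1 + k1 r^2 times it, then the intrinsics apply), "pose" (4x4, takes a point from camera to world coordinates). Camera axes: x right, y down, z forward; pixel columns grow to the right and rows downward; lengths in m; the calibration is good to about 2 mm. A picture is of the moment at which its call begins. There is no depth.
- arm.finish_job(): hands the job in, once; it reports no verdict.
The state is a dict: "time": time; "joint_pos": joint angles; "qvel": joint speeds; "effort": joint torques, N m; "tool_pos": TCP position; "tcp_rot": TCP orientation; "contact_force": force on the tool from outside, world axes, zero at the start; "ft_torque": the same for the moment, N m; "width": opening from 0.0 (shut) to 1.0 (fully open).
Only numpy, scipy, OpenCV 4.12 (cv2) and the standard library are available. Lean on these libraries where they do the work, as an engineer would, in place of code of your own. Each camera call takes 0.05 s, during which the arm holds its last target. There are 200 camera calls.

### The job

Sterilise the washed tableware: slide the steriliser's clear cover right back, set every cup and soup spoon from the drying mat down inside without dropping it - cups upright, spoons bowl-up, each on the chamber floor and none on top of another - and slide the cover fully shut. Then press the round programme key until it responds, and after it the long start key; never press the small square stop key, do not bear down hard on the keys, and leave the bottle, the jar and the cat planter alone.

Things in the scene. Friction and masses are not known exactly. Their poses are not given: they have to be found in the camera images.
- steriliser: Fixed white countertop tableware steriliser, 466 mm long (x) by 290 mm wide (y). Origin: on the table under the centre of its chamber; +x to the rear, away from the keys; +y to the left seen from the keys; +z up. In front (x -168..-93 mm) a low apron, top z=55 mm, with three keys; behind (x 93..298) a rear housing, top z=86. Rails along both sides (y=+-140 mm) reach z=95.
- chamber_floor (a point): Centre of the chamber's slotted steel floor, 20 mm above the table, with the steriliser's axes. With the cover back the chamber is open from above: inside x -85..85 mm, y -125..125 mm, rim 66 mm above this floor.
- cover (a joint): The clear sliding cover with white frame, in m: 0 fully shut, 0.18 fully back (stops at both ends). It slides along the steriliser's +x over the rear housing with about 2 N of friction and stays where left; it may start a little ajar. Its top lies at z=93 mm; when shut it covers the whole chamber.
- cover_grip (a point): Middle of the white upright grip bar that runs across the cover's front edge; the bar is 120 mm long (steriliser y), 14 mm thick (x) and stands from z=93 mm to z=119 mm. This point is at z=106 mm; shut, it lies at steriliser x=-84 mm, y=0; it moves with the cover.
- key_program: Round grey membrane key, 30 mm across, at the left end of the apron (steriliser x=-131 mm, y=80 mm): chooses the programme. Origin: centre of its top face, 58.5 mm above the table. Travel under 1 mm: felt by force, not seen. It responds to the fingers pressing it with 6 N or more for 0.2 s; it must never get more than 45 N.
- key_stop: Small square grey membrane key, 18 mm, in the middle of the apron (steriliser x=-131 mm, y=5 mm): stop, not to be pressed (3 N counts as a press). Origin: centre of its top face, 58.5 mm above the table. Travel under 1 mm: felt by force, not seen. 
- key_start: Long grey membrane key, 26 mm (x) by 56 mm (y), at the right end of the apron (steriliser x=-131 mm, y=-75 mm): start. Origin: centre of its top face, 58.5 mm above the table. Travel under 1 mm: felt by force, not seen. It responds to the fingers pressing it with 6 N or more for 0.2 s; it must never get more than 45 N.
- mat: Grey drying mat, fixed to the table, 240 by 390 mm, 2 mm thick; origin at the centre of its underside. The tableware starts on it, in a row along y about 75 mm apart, in any order.
- spoon0: White porcelain soup spoon, 146 mm long, 70 g, bowl-up on its flat foot; None if absent (2 or 3 are there). Origin: centre of the foot's underside, below the bowl; +z up. Bowl: oval 64 (x) by 44 mm (y), 18 high. Handle: straight bar 14 mm wide (y), 7 thick, along the spoon's -x, rising from x=-28, z=13 to its end at x=-113, z=48 mm; its middle line is 25 mm up at x=-55, good to grip across y.
- spoon1: White porcelain soup spoon, 146 mm long, 70 g, bowl-up on its flat foot; None if absent (2 or 3 are there). Origin: centre of the foot's underside, below the bowl; +z up. Bowl: oval 64 (x) by 44 mm (y), 18 high. Handle: straight bar 14 mm wide (y), 7 thick, along the spoon's -x, rising from x=-28, z=13 to its end at x=-113, z=48 mm; its middle line is 25 mm up at x=-55, good to grip across y.
- spoon2: White porcelain soup spoon, 146 mm long, 70 g, bowl-up on its flat foot; None if absent (2 or 3 are there). Origin: centre of the foot's underside, below the bowl; +z up. Bowl: oval 64 (x) by 44 mm (y), 18 high. Handle: straight bar 14 mm wide (y), 7 thick, along the spoon's -x, rising from x=-28, z=13 to its end at x=-113, z=48 mm; its middle line is 25 mm up at x=-55, good to grip across y.
- cup0: White porcelain tea cup without handle, 60 mm outer diameter from 22 mm up to the rim (narrower foot, 42 mm), 60 mm tall, wall 4 mm, about 130 g, standing upright. Origin: centre of its underside; +z towards the mouth. One or two cups are present; None if absent.
- cup1: White porcelain tea cup without handle, 60 mm outer diameter from 22 mm up to the rim (narrower foot, 42 mm), 60 mm tall, wall 4 mm, about 130 g, standing upright. Origin: centre of its underside; +z towards the mouth. One or two cups are present; None if absent.
- sauce_bottle: Bystander: brown sauce bottle, 60 mm diameter, 200 mm tall; origin at the centre of its underside. Leave it alone.
- jam_jar: Bystander: glass jam jar, 72 mm diameter, 90 mm tall; origin at the centre of its underside. Leave it alone.
- cat_planter: Bystander: small plaster cat-shaped planter, about 100 mm across and 110 mm tall; origin at the centre of its underside. Leave it alone.
There are look-alikes about, which are no part of the job. What is shaped like the spoon1 but turquoise is not meant.

How it is judged:
By the outcome, as a careful person would: the job done as asked, in the order asked, and still so for the second after the job is handed in, with the robot touching nothing.
Of spoon0, spoon1, spoon2 only 2 to 3 are there at a start; the rules pass over those that are not, and their reading is None.
Of cup0, cup1 only 1 to 2 are there at a start; the rules pass over those that are not, and their reading is None.
At some moment in a run one of spoon0, spoon1, spoon2, cup0, cup1 may be knocked a few centimetres aside while the robot is not near it.
It also fails if it takes over 210 s, if anything falls off the work surface, if the arm or the gripper's body presses on something with over 40 N, if the wrist force passes 120 N, or if a joint passes its speed limit or range.

## Working session

There is one attempt and no reset: what is moved stays moved. The work goes in short steps, Python scripts to look and compute and a tool call to move; the robot and the scene stay as the last step left them, time stands still between calls to the robot, and variables do not carry over. Pictures are saved under pics/ and viewed, about 12 in all and at most 16, crops included, and the job is handed in when it is done.

Besides the shell and the picture viewer there is one more tool, called after "Emit:" as name(argument=value, ...) on one line, values as JSON. move_arm: Moves the arm, as the interface text tells. Its arguments: {"type":"object","properties":{"targets":{"type":"array"}},"required":["targets"]}

```bash
mkdir -p pics; ls
cat > h.py <<'E'
import numpy as np, cv2
from plant import arm, get_image
def shot(name, fn=None):
    d=get_image(name)
    if fn: cv2.imwrite('pics/'+fn, d['pixels'][:,:,::-1])
    return d
def ray(d,u,v):
    K=np.array(d['camera_matrix']); k=d['k1']
    x=(u-K[0,2])/K[0,0]; y=(v-K[1,2])/K[1,1]
    rd=np.hypot(x,y); r=rd
    for _ in range(20): r=rd/(1+k*r*r)
    s=r/rd if rd>0 else 1
    P=np.array(d['pose']); return P[:3,3], P[:3,:3]@np.array([x*s,y*s,1])
def onz(d,u,v,z):
    o,w=ray(d,u,v); return o+w*(z-o[2])/w[2]
def proj(d,p):
    P=np.array(d['pose']); c=P[:3,:3].T@(np.array(p)-P[:3,3]); x,y=c[0]/c[2],c[1]/c[2]
    f=1+d['k1']*(x*x+y*y); K=np.array(d['camera_matrix'])
    return K[0,0]*x*f+K[0,2],K[1,1]*y*f+K[1,2]
E
python3 - <<'E'
from h import *
for n in('scene','side','wrist'):
    d=shot(n,n+'0.png'); print(n,np.round(d['pose'],3).tolist(),np.round(d['camera_matrix'],1).tolist(),d['k1'])
print(arm.get_obs())
E
```

```text
pics
scene [[-0.681, 0.61, -0.405, 1.003], [0.732, 0.568, -0.376, 0.408], [0.001, -0.552, -0.834, 1.068], [0.0, 0.0, 0.0, 1.0]] [[483.4, 0.0, 325.8], [0.0, 483.4, 240.0], [0.0, 0.0, 1.0]] -0.04591215030063094
side [[-0.997, -0.038, 0.067, 0.449], [-0.076, 0.612, -0.787, 0.932], [-0.011, -0.79, -0.613, 0.865], [0.0, 0.0, 0.0, 1.0]] [[476.9, 0.0, 322.8], [0.0, 476.9, 234.9], [0.0, 0.0, 1.0]] 0.02092916618528651
wrist [[0.267, -0.911, -0.315, 0.222], [-0.964, -0.253, -0.085, -0.485], [-0.002, 0.327, -0.945, 0.375], [0.0, 0.0, 0.0, 1.0]] [[381.2, 0.0, 319.8], [0.0, 381.2, 245.7], [0.0, 0.0, 1.0]] -0.020805184304381698
{'time': 0.15, 'joint_pos': array([-1.44028267e+00,  2.91142115e-01, -1.53941235e-01,  1.12669538e+00,
       -1.26225397e-05,  1.43150408e+00]), 'qvel': array([-1.99532892e-03, -6.37361757e-04,  2.97135062e-03, -2.57598154e-05,
        1.53971027e-03,  4.50879318e-04]), 'effort': array([ 1.01065267e-03, -5.37368095e+01,  3.31520104e+01,  1.14459332e-02,
       -2.28919571e-04, -6.16390054e-06]), 'tool_pos': array([ 0.1398965 , -0.5056789 ,  0.23087315]), 'tcp_rot': array([-2.49948089e+00,  1.90207019e+00,  1.10021339e-03]), 'contact_force': array([-0.65296127, -0.30342234, -0.14023659]), 'ft_torque': array([-0.00546573, -0.01423801,  0.0687287 ]), 'width': 1.0012132087095924}
```

View pics/scene0.png

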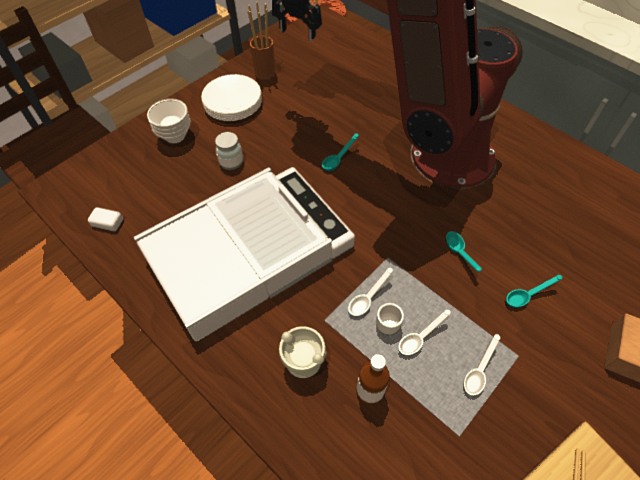

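View pics/side0.png

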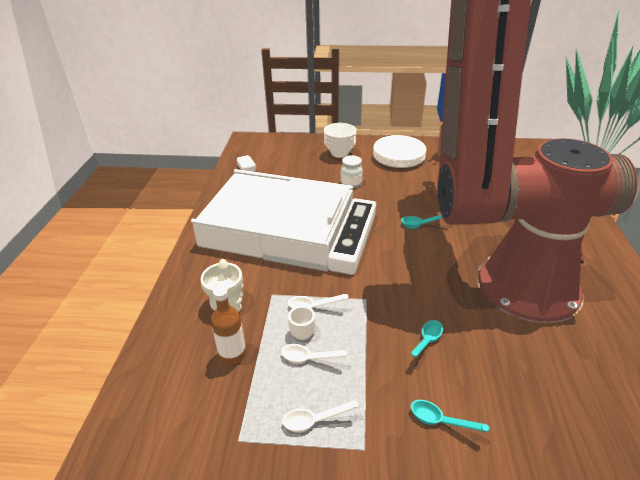

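Scene view: the mat holds three white spoons, with bowls at about (360,306), (411,345) and (475,382), and a cup at (390,319). The turquoise look-alikes at (340,155), (462,250) and (530,292) are off the mat and not meant. The steriliser is at (240,250), with its keys towards the robot.

Run:
```python
from h import *
im=cv2.imread('pics/scene0.png')
cv2.imwrite('pics/c1.png',cv2.resize(im[160:345,130:360],None,fx=3.2,fy=3.2,interpolation=cv2.INTER_CUBIC))
cv2.imwrite('pics/c2.png',cv2.resize(im[255:440,320:525],None,fx=3.2,fy=3.2,interpolation=cv2.INTER_CUBIC))
```

```text
(no output)
```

View pics/c1.png

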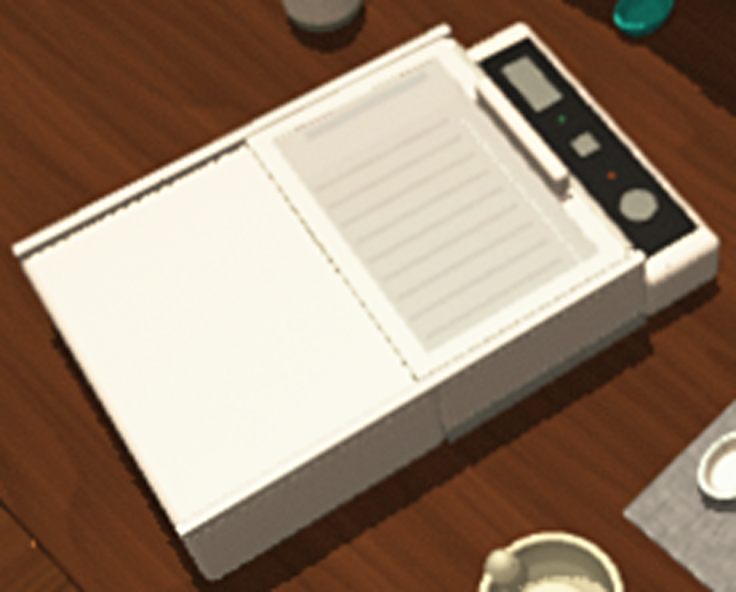

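View pics/c2.png

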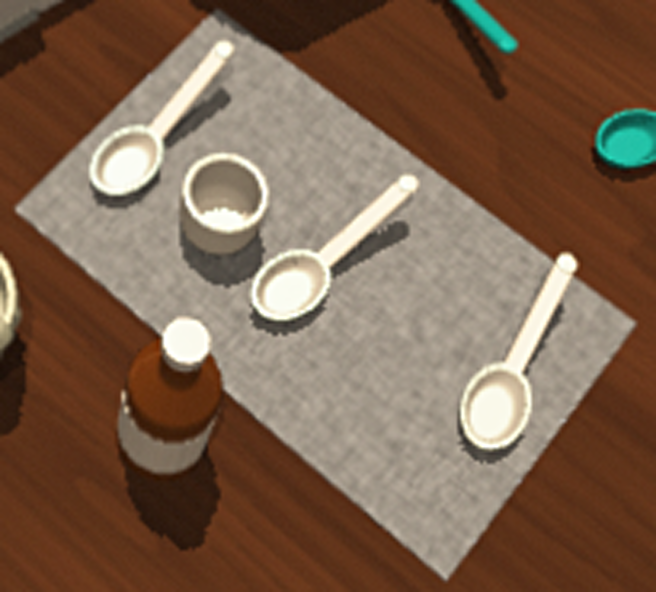

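Crops: the round programme key is at (637,205), the square stop key at (585,145) and the long start key at (532,83). The cover is about shut, with the grip bar running from (480,90) to (562,182). The three white spoons and one cup on the mat are confirmed as the targets.

Run:
```python
from h import *
np.set_printoptions(precision=4,suppress=True)
d=get_image('scene'); s=3.2
A=lambda u,v,z:onz(d,130+u/s,160+v/s,z); B=lambda u,v,z:onz(d,320+u/s,255+v/s,z)
P=A(637,205,.0585);S=A(585,145,.0585);T=A(532,83,.0585)
print('keys',P,S,T,'P-T',np.linalg.norm(P-T))
loc=np.array([[-131,80],[-131,5],[-131,-75]])/1e3
g=A(525,135,.119); print('grip',g)
y=(P-T)[:2]; y/=np.linalg.norm(y); x=np.array([y[1],-y[0]]); 
o=np.mean([P[:2],S[:2],T[:2]],0)-(-.131)*x-np.mean(loc[:,1])*y
print('origin',o,'x',x,'yaw',np.arctan2(x[1],x[0]))
f=lambda p:np.array([(p[:2]-o)@x,(p[:2]-o)@y]); print('grip loc',f(g))
for nm,u,v,z in[('rearR',15,245,.095),('rearL',180,530,.095),('frontL rail',640,255,.095),('frontR',448,30,.095),('apronL',716,238,.055),('apronR',524,25,.055)]: print(nm,f(A(u,v,z)))
for n,b,e in[('s0',(127,160),(225,47)),('s1',(291,286),(409,184)),('s2',(496,407),(567,261))]:
    b=B(*b,.020);e=B(*e,.052); h=e-b; print(n,b[:2],'end',e[:2],'len',np.linalg.norm(h[:2]),'dir x yaw',np.arctan2(-h[1],-h[0]))
print('cup rim',B(226,193,.062)); 
print('mat',[B(*c,.002)[:2] for c in[(220,10),(635,322),(445,580),(15,208)]])
print('bottle',onz(d,320+185/s,255+340/s,.2),'planter',onz(d,302,345,.1),'jar',onz(d,228,140,.09))
```

```text
keys [ 0.4715 -0.0738  0.0585] [ 0.4562 -0.1461  0.0585] [ 0.4391 -0.2246  0.0585] P-T 0.1542862835327645
grip [ 0.5137 -0.1537  0.119 ]
origin [ 0.583 -0.179] x [ 0.9776 -0.2103] yaw -0.21189795333365208
grip loc [-0.0731  0.0101]
rearR [ 0.2946 -0.1407]
rearL [0.2935 0.1441]
frontL rail [-0.0912  0.1396]
frontR [-0.0897 -0.1368]
apronL [-0.1654  0.1393]
apronR [-0.1625 -0.1366]
s0 [0.5755 0.1222] end [0.4665 0.1237] len 0.10903988860552334 dir x yaw -0.013898678383860885
s1 [0.5711 0.2728] end [0.465  0.2922] len 0.10779966395107292 dir x yaw -0.1814329222383848
s2 [0.5451 0.4299] end [0.4381 0.4084] len 0.10912562982803058 dir x yaw 0.19846910531641745
cup rim [0.5645 0.2019 0.062 ]
mat [array([0.4159, 0.0851]), array([0.4171, 0.4702]), array([0.657 , 0.4702]), array([0.655, 0.082])]
bottle [0.7132 0.2711 0.2   ] planter [0.7612 0.116  0.1   ] jar [ 0.4686 -0.4651  0.09  ]
```

```bash
cat >> h.py <<'E'
from scipy.spatial.transform import Rotation as Ro
O=np.array([.5833,-.1776]); YAW=-.212
X=np.array([np.cos(YAW),np.sin(YAW)]); Y=np.array([-X[1],X[0]])
def W(lx,ly): return O+lx*X+ly*Y
def loc(p): q=np.array(p[:2])-O; return np.array([q@X,q@Y])
def yaw():
    r=Ro.from_rotvec(arm.get_obs()['tcp_rot']).as_matrix(); return np.arctan2(r[1,0],r[0,0])
def plan(*wps):
    """waypoints (x,y,z,yaw): prints rows as  dx dy dz roll"""
    p=np.array(arm.get_obs()['tool_pos']); a=yaw()
    for w in wps:
        w=np.array(w,float); n=int(max(1,np.ceil(np.linalg.norm(w[:3]-p)/.06),np.ceil(abs(w[3]-a)/.18)))
        for i in range(n):
            st=(w[:3]-p)/(n-i); ra=(w[3]-a)/(n-i); c,s=np.cos(a),np.sin(a)
            l=np.round([st[0]*c+st[1]*s, st[0]*s-st[1]*c, -st[2]],3); r=round(-ra,2)
            print(i,l.tolist(),r)
            p=p+[l[0]*c+l[1]*s,l[0]*s-l[1]*c,-l[2]]; a-=r
        print('--')
E
python3 - <<'E'
from h import *
print(yaw()); x,y=W(-.073,0); plan((x,y,.17,YAW),(x,y,.099,YAW))
E
```

```text
-1.300986139587074
0 [-0.026, -0.05, 0.007] -0.12
1 [-0.02, -0.053, 0.007] -0.12
2 [-0.013, -0.055, 0.007] -0.12
3 [-0.006, -0.056, 0.007] -0.12
4 [0.0, -0.056, 0.007] -0.12
5 [0.007, -0.056, 0.006] -0.12
6 [0.014, -0.054, 0.007] -0.12
7 [0.02, -0.053, 0.006] -0.12
8 [0.026, -0.049, 0.007] -0.13
--
0 [-0.0, -0.0, 0.035] 0.0
1 [-0.0, -0.0, 0.036] 0.0
--
```

Emit:
move_arm(targets=[{"grip": 1,"linear": [-0.026,-0.05,0.007],"roll": -0.12},{"grip": 1,"linear": [-0.02,-0.053,0.007],"roll": -0.12},{"grip": 1,"linear": [-0.013,-0.055,0.007],"roll": -0.12},{"grip": 1,"linear": [-0.006,-0.056,0.007],"roll": -0.12},{"grip": 1,"linear": [0,-0.056,0.007],"roll": -0.12}])

```text
time: 0.82
tool_pos: [0.3481, -0.3135, 0.1962]
tcp_rot: [2.952, -1.073, 0.001]
contact_force: [1.9, -0.7, 0.6]
width: 1.002
```

Emit:
move_arm(targets=[{"grip": 1,"linear": [0.007,-0.056,0.006],"roll": -0.12},{"grip": 1,"linear": [0.014,-0.054,0.007],"roll": -0.12},{"grip": 1,"linear": [0.02,-0.053,0.006],"roll": -0.12},{"grip": 1,"linear": [0.026,-0.049,0.007],"roll": -0.13},{"grip": 1,"linear": [0,0,0],"roll": 0}])

```text
time: 1.45
tool_pos: [0.5139, -0.1603, 0.1695]
tcp_rot: [-3.124, 0.321, 0.001]
contact_force: [-0.2, -1.1, -0.3]
width: 0.999
```

Run:
```python
from h import *
d=shot('wrist','w1.png'); o=arm.get_obs(); print(o['tool_pos'],yaw(),loc(o['tool_pos']))
for p in [(-.084,0,.119),(-.073,0,.119),(-.131,80e-3,.0585),(-.131,.005,.0585)]: print(p,np.round(proj(d,[*W(p[0],p[1]),p[2]])))
x,y=W(-.073,0); plan((x,y,.099,YAW))
```

```text
[ 0.51264673 -0.16161938  0.16966069] -0.20825377460452502 [-0.07243406  0.00075631]
(-0.084, 0, 0.119) [296. 276.]
(-0.073, 0, 0.119) [316. 277.]
(-0.131, 0.08, 0.0585) [227. 123.]
(-0.131, 0.005, 0.0585) [234. 235.]
0 [-0.0, 0.0, 0.035] 0.0
1 [-0.001, 0.001, 0.036] 0.0
--
```

View pics/w1.png

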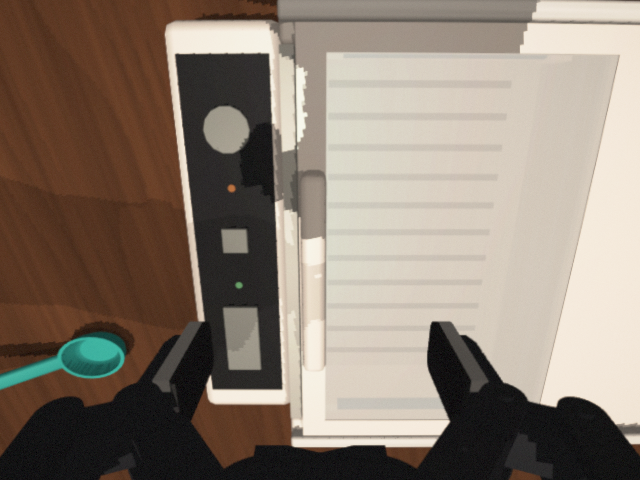

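Wrist view: the grip bar is centred at (314,271), which agrees with a cover about 11 mm ajar. The keys are within about 4 mm of the prediction, so I'm shifting the origin 2 mm in −y. Next I descend and grip the bar.

Emit:
move_arm(targets=[{"grip": 1,"linear": [0,0.001,0.035],"roll": 0},{"grip": 1,"linear": [0,0,0.035],"roll": 0},{"grip": 1,"linear": [0,0,0],"roll": 0}])

```text
time: 1.88
tool_pos: [0.5094, -0.1641, 0.0986]
tcp_rot: [-3.122, 0.334, 0.007]
contact_force: [-1.1, -1.2, 0.0]
width: 1.004
```

Emit:
move_arm(targets=[{"grip": 0,"linear": [0,0,0],"roll": 0},{"grip": 0,"linear": [0,0,0],"roll": 0},{"grip": 0,"linear": [0,0,0],"roll": 0},{"grip": 0,"linear": [0,0,0],"roll": 0},{"grip": 0,"linear": [0,0,0],"roll": 0}])

```text
time: 2.5
tool_pos: [0.5122, -0.1641, 0.101]
tcp_rot: [3.124, -0.33, 0.001]
contact_force: [-0.6, 0.6, 5.6]
width: 0.146
```

```bash
sed -i 's/^def W/O=O-.002*Y\ndef W/' h.py
python3 - <<'E'
from h import *
o=arm.get_obs(); print(o['tool_pos'],yaw(),loc(o['tool_pos']),o['contact_force'],o['width'])
E
```

```text
[ 0.51219637 -0.16407814  0.10101591] -0.2106524118671352 [-0.07235697  0.00025783] [-0.56342197  0.64463895  5.63161568] 0.14597410461967555
```

Emit:
move_arm(targets=[{"grip": 0,"linear": [0.03,0,-0.001],"roll": 0},{"grip": 0,"linear": [0.045,0,0],"roll": 0},{"grip": 0,"linear": [0.045,0,0],"roll": 0},{"grip": 0,"linear": [0.04,0,0],"roll": 0},{"grip": 0,"linear": [0,0,0],"roll": 0}])

```text
time: 3.12
tool_pos: [0.6715, -0.1971, 0.1011]
tcp_rot: [-3.123, 0.328, -0.004]
contact_force: [3.0, 2.3, 1.8]
width: 0.148
```

Run:
```python
from h import *
o=arm.get_obs(); print(o['tool_pos'],yaw(),loc(o['tool_pos']),o['contact_force'],o['width'])
```

```text
[ 0.67150436 -0.19712044  0.1011112 ] -0.20958219785471896 [0.09033705 0.00147615] [3.00231923 2.29286814 1.76677488] 0.14828584155344607
```

Emit:
move_arm(targets=[{"grip": 0,"linear": [0.004,0,0],"roll": 0},{"grip": 0,"linear": [0,0,0],"roll": 0}])

```text
time: 3.38
tool_pos: [0.6724, -0.1973, 0.1011]
tcp_rot: [-3.123, 0.329, 0.0]
contact_force: [3.8, 4.6, -1.9]
width: 0.146
```

Emit:
move_arm(targets=[{"grip": 0,"linear": [0.004,0,0],"roll": 0},{"grip": 0,"linear": [0,0,0],"roll": 0}])

```text
time: 3.62
tool_pos: [0.6758, -0.198, 0.1012]
tcp_rot: [-3.123, 0.329, 0.001]
contact_force: [1.8, 5.2, -1.6]
width: 0.147
```

Emit:
move_arm(targets=[{"grip": 0,"linear": [0.003,0,0],"roll": 0},{"grip": 0,"linear": [0,0,0],"roll": 0}])

```text
time: 3.88
tool_pos: [0.6766, -0.1981, 0.1011]
tcp_rot: [-3.122, 0.33, 0.008]
contact_force: [-8.3, 6.9, 5.5]
width: 0.145
```

Emit:
move_arm(targets=[{"grip": 1,"linear": [-0.001,0,0],"roll": 0},{"grip": 1,"linear": [0,0,0],"roll": 0},{"grip": 1,"linear": [0,0,0],"roll": 0},{"grip": 1,"linear": [0,0,-0.05],"roll": 0},{"grip": 0.6,"linear": [0,0,-0.05],"roll": 0}])

```text
time: 4.5
tool_pos: [0.6778, -0.1997, 0.2022]
tcp_rot: [-3.124, 0.331, 0.001]
contact_force: [0.7, -0.5, 0.7]
width: 0.815
```

```bash
cat >> h.py <<'E'
def detect(d,lo=(.43,.085),hi=(.655,.47),show=None):
    im=d['pixels'].astype(int); 
    c=np.array([proj(d,p) for p in[(.40,.06,.0),(.40,.48,0),(.67,.48,0),(.67,.06,0)]]).astype(np.int32)
    roi=np.zeros(im.shape[:2],np.uint8); cv2.fillConvexPoly(roi,c,255)
    m=((im.min(2)>185)&(roi>0)).astype(np.uint8)
    out=[]
    for k in cv2.findContours(m,cv2.RETR_EXTERNAL,cv2.CHAIN_APPROX_NONE)[0]:
        if cv2.contourArea(k)<150: continue
        t=np.zeros_like(m); cv2.drawContours(t,[k],-1,1,-1)
        dt=cv2.distanceTransform(t,cv2.DIST_L2,5); v,u=np.unravel_index(dt.argmax(),dt.shape)
        q=k[:,0,:]; e=q[np.argmax(np.hypot(q[:,0]-u,q[:,1]-v))]; L=np.hypot(*(e-[u,v]))
        b=onz(d,u,v,.02); E=onz(d,*e,.05); h=E-b
        print((int(u),int(v)),'area',cv2.contourArea(k),'bowl',b[:2].round(3),'end',E[:2].round(3),'len',np.linalg.norm(h[:2]).round(3),'yaw',np.arctan2(-h[1],-h[0]).round(3),'cupc',onz(d,*q.mean(0),.045)[:2].round(3))
E
python3 - <<'E'
from h import *
d=shot('scene','sc1.png'); detect(d); print(arm.get_obs()['tool_pos'])
plan((*W(.02,.1),.20,.7),(.5205,.123,.14,1.557),(.5205,.123,.014,1.557))
E
```

```text
(378, 361) area 153.5 bowl [0.652 0.243] end [0.663 0.231] len 0.016 yaw 2.273 cupc [0.661 0.246]
(407, 349) area 169.0 bowl [0.586 0.273] end [0.564 0.293] len 0.029 yaw -0.738 cupc [0.59  0.272]
(475, 380) area 648.5 bowl [0.541 0.427] end [0.432 0.405] len 0.111 yaw 0.203 cupc [0.515 0.421]
[ 0.68043038 -0.20068227  0.21034681]
0 [-0.013, -0.017, 0.002] -0.15
1 [-0.011, -0.018, 0.002] -0.15
2 [-0.008, -0.02, 0.002] -0.15
3 [-0.005, -0.021, 0.001] -0.15
4 [-0.001, -0.021, 0.002] -0.16
5 [0.002, -0.021, 0.001] -0.15
--
0 [0.011, -0.045, 0.012] -0.17
1 [0.019, -0.043, 0.012] -0.17
2 [0.026, -0.039, 0.012] -0.17
3 [0.032, -0.034, 0.012] -0.17
4 [0.036, -0.029, 0.012] -0.18
--
0 [0.0, 0.0, 0.042] 0.0
1 [0.0, 0.0, 0.042] 0.0
2 [0.0, 0.0, 0.042] 0.0
--
```

View pics/sc1.png

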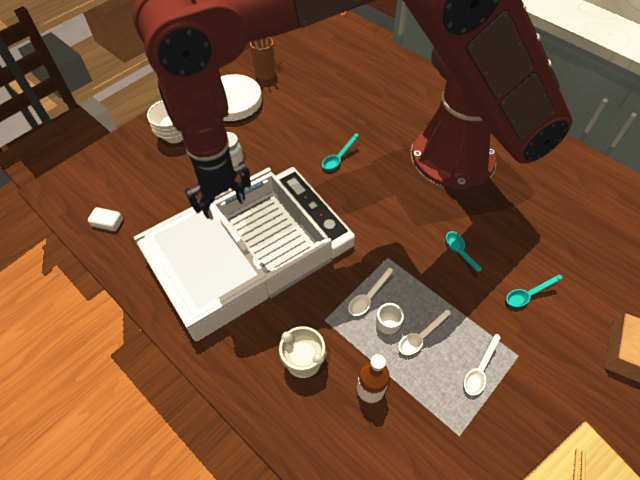

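The cover is right back and the chamber is open. The tableware hasn't moved: bowls at (360,307), (411,346) and (475,380), cup at (390,318). Going for the first spoon.

Emit:
move_arm(targets=[{"grip": 0.5,"linear": [-0.013,-0.017,0.002],"roll": -0.15},{"grip": 0.5,"linear": [-0.011,-0.018,0.002],"roll": -0.15},{"grip": 0.5,"linear": [-0.008,-0.02,0.002],"roll": -0.15},{"grip": 0.5,"linear": [-0.005,-0.021,0.001],"roll": -0.15},{"grip": 0.5,"linear": [-0.001,-0.021,0.002],"roll": -0.16}])

```text
time: 5.18
tool_pos: [0.6305, -0.1037, 0.1923]
tcp_rot: [3.022, 0.859, 0.001]
contact_force: [0.7, 0.5, 0.3]
width: 0.502
```

Emit:
move_arm(targets=[{"grip": 0.5,"linear": [0.002,-0.021,0.001],"roll": -0.15},{"grip": 0.5,"linear": [0.011,-0.045,0.012],"roll": -0.17},{"grip": 0.5,"linear": [0.019,-0.043,0.012],"roll": -0.17},{"grip": 0.5,"linear": [0.026,-0.039,0.012],"roll": -0.17},{"grip": 0.5,"linear": [0.032,-0.034,0.012],"roll": -0.17}])

```text
time: 5.8
tool_pos: [0.5389, 0.0839, 0.1431]
tcp_rot: [2.418, 2.004, 0.001]
contact_force: [-0.9, 0.4, -0.1]
width: 0.504
```

Emit:
move_arm(targets=[{"grip": 0.5,"linear": [0.036,-0.029,0.012],"roll": -0.18},{"grip": 0.5,"linear": [0,0,0],"roll": 0},{"grip": 0.5,"linear": [0,0,0],"roll": 0}])

```text
time: 6.18
tool_pos: [0.5185, 0.1234, 0.1316]
tcp_rot: [2.235, 2.206, 0.001]
contact_force: [-0.1, 0.2, 0.1]
width: 0.503
```

Run:
```python
from h import *
d=shot('wrist','w2.png'); print(arm.get_obs()['tool_pos'],yaw(),arm.get_obs()['width'])
for p in [(.5755,.1222,.02),(.4665,.1237,.05),(.5645,.2019,.062)]: print(np.round(proj(d,p)))
plan((.5205,.123,.014,1.557))
```

```text
[0.51876846 0.12301879 0.13171372] 1.5571086191844872 0.5007957232688637
[321. 311.]
[322. 171.]
[445. 326.]
0 [0.0, 0.001, 0.059] 0.0
1 [0.0, 0.001, 0.059] 0.0
--
```

View pics/w2.png

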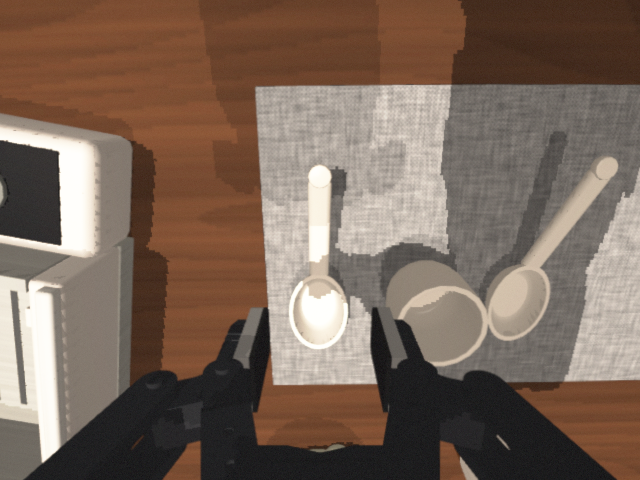

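Wrist view: the spoon bowl is at (318,310) and the handle end at (320,177), within 2–3 mm of prediction. Descending to grip.

Emit:
move_arm(targets=[{"grip": 0.5,"linear": [0,0.001,0.06],"roll": 0},{"grip": 0.5,"linear": [0,0,0.04],"roll": 0},{"grip": 0.5,"linear": [0,0,0.02],"roll": 0},{"grip": 0.5,"linear": [0,0,0],"roll": 0}])

```text
time: 6.72
tool_pos: [0.5185, 0.1225, 0.0102]
tcp_rot: [-2.236, -2.205, 0.003]
contact_force: [0.9, -0.1, 0.6]
width: 0.502
```

Emit:
move_arm(targets=[{"grip": 0,"linear": [0,0,0],"roll": 0},{"grip": 0,"linear": [0,0,0],"roll": 0},{"grip": 0,"linear": [0,0,0],"roll": 0},{"grip": 0,"linear": [0,0,0],"roll": 0}])

```text
time: 7.22
tool_pos: [0.5198, 0.1236, 0.0122]
tcp_rot: [2.233, 2.207, 0.002]
contact_force: [1.2, -2.0, 5.2]
width: 0.146
```

Run:
```python
from h import *
o=arm.get_obs(); p=o['tool_pos']; print(p,yaw(),o['contact_force'],o['width'])
x,y=W(-.015,-.024); A=YAW+np.pi/2
plan((p[0],p[1],.16,yaw()),(x,y,.16,A),(x,y,p[2]+.02,A))
```

```text
[0.51983036 0.12356824 0.012167  ] 1.558907711388335 [ 1.21930776 -1.95689288  5.22354379] 0.14611116629994889
0 [0.0, 0.0, -0.049] -0.0
1 [0.0, 0.0, -0.049] -0.0
2 [0.0, 0.0, -0.05] -0.0
--
0 [-0.054, 0.008, 0.0] 0.03
1 [-0.054, 0.009, 0.0] 0.03
2 [-0.053, 0.011, 0.0] 0.04
3 [-0.053, 0.013, 0.0] 0.03
4 [-0.052, 0.015, 0.0] 0.04
5 [-0.051, 0.017, 0.0] 0.03
--
0 [-0.0, 0.0, 0.043] 0.0
1 [-0.0, 0.0, 0.042] 0.0
2 [-0.0, 0.0, 0.043] 0.0
--
```

Emit:
move_arm(targets=[{"grip": 0,"linear": [0,0,-0.04],"roll": 0},{"grip": 0,"linear": [0,0,-0.05],"roll": 0},{"grip": 0,"linear": [0,0,-0.058],"roll": 0},{"grip": 0,"linear": [-0.054,0.008,0],"roll": 0.03},{"grip": 0,"linear": [-0.054,0.009,0],"roll": 0.03}])

```text
time: 7.85
tool_pos: [0.5332, 0.0146, 0.1601]
tcp_rot: [2.298, 2.141, 0.002]
contact_force: [0.3, -0.2, -0.7]
width: 0.146
```

Emit:
move_arm(targets=[{"grip": 0,"linear": [-0.053,0.011,0],"roll": 0.04},{"grip": 0,"linear": [-0.053,0.013,0],"roll": 0.03},{"grip": 0,"linear": [-0.052,0.015,0],"roll": 0.04},{"grip": 0,"linear": [-0.051,0.017,0],"roll": 0.03},{"grip": 0,"linear": [0,0,0],"roll": 0}])

```text
time: 8.48
tool_pos: [0.562, -0.2027, 0.1588]
tcp_rot: [2.448, 1.969, -0.0]
contact_force: [0.3, 0.4, -1.1]
width: 0.144
```

Run:
```python
from h import *
d=shot('wrist','w3.png');o=arm.get_obs(); p=o['tool_pos']; print(p,loc(p),yaw(),o['contact_force'],o['width'])
x,y=W(-.015,-.024); A=YAW+np.pi/2
plan((x,y,.032,A))
```

```text
[ 0.561635   -0.20056078  0.15872638] [-0.01634866 -0.02500539] 1.356529259475272 [ 0.35590468 -0.55542642 -0.98677493] 0.14423101325264084
0 [0.0, 0.0, 0.042] -0.0
1 [0.001, 0.001, 0.042] -0.0
2 [0.0, 0.0, 0.043] -0.0
--
```

View pics/w3.png

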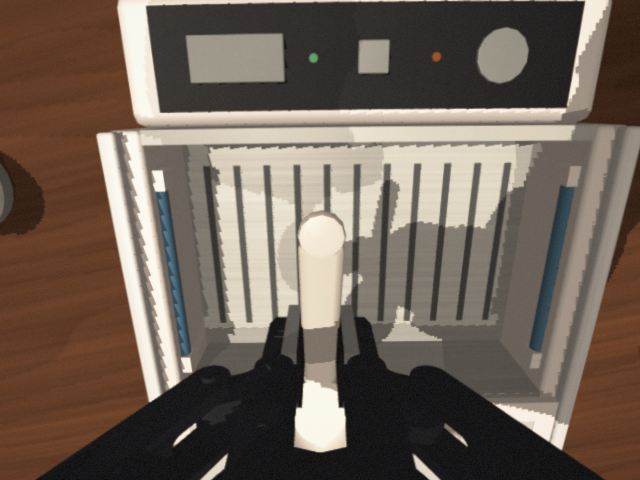

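Wrist view: the spoon is held straight, with its handle end at (322,235), over the empty chamber floor. Lowering it.

Emit:
move_arm(targets=[{"grip": 0,"linear": [0.001,0.001,0.045],"roll": 0},{"grip": 0,"linear": [0,0,0.045],"roll": 0},{"grip": 0,"linear": [0,0,0.025],"roll": 0},{"grip": 0,"linear": [0,0,0.009],"roll": 0},{"grip": 0,"linear": [0,0,0],"roll": 0}])

```text
time: 9.15
tool_pos: [0.5632, -0.1978, 0.0355]
tcp_rot: [-2.442, -1.975, 0.0]
contact_force: [0.9, 1.6, -0.3]
width: 0.144
```

Emit:
move_arm(targets=[{"grip": 0,"linear": [0,0,0.002],"roll": 0},{"grip": 0,"linear": [0,0,0],"roll": 0}])

```text
time: 9.4
tool_pos: [0.5638, -0.1988, 0.0342]
tcp_rot: [2.443, 1.974, 0.001]
contact_force: [0.5, -0.1, -0.7]
width: 0.149
```

Emit:
move_arm(targets=[{"grip": 0,"linear": [0,0,0.002],"roll": 0},{"grip": 0,"linear": [0,0,0],"roll": 0}])

```text
time: 9.65
tool_pos: [0.5633, -0.1987, 0.0314]
tcp_rot: [2.444, 1.974, -0.0]
contact_force: [-0.3, 0.4, -0.7]
width: 0.143
```

Emit:
move_arm(targets=[{"grip": 0,"linear": [0,0,0.001],"roll": 0},{"grip": 0,"linear": [0,0,0],"roll": 0}])

```text
time: 9.9
tool_pos: [0.5632, -0.1987, 0.0306]
tcp_rot: [2.444, 1.974, -0.0]
contact_force: [-2.4, 0.6, 4.4]
width: 0.147
```

Emit:
move_arm(targets=[{"grip": 0,"linear": [0,0,0.001],"roll": 0},{"grip": 0,"linear": [0,0,0],"roll": 0}])

```text
time: 10.15
tool_pos: [0.5631, -0.1986, 0.0301]
tcp_rot: [2.444, 1.974, -0.0]
contact_force: [-5.9, 1.4, 12.0]
width: 0.146
```

Emit:
move_arm(targets=[{"grip": 0.35,"linear": [0,0,-0.001],"roll": 0},{"grip": 0.35,"linear": [0,0,0],"roll": 0},{"grip": 0.35,"linear": [0,0,0],"roll": 0},{"grip": 0.35,"linear": [0,0,-0.03],"roll": 0},{"grip": 0.35,"linear": [0,0,-0.05],"roll": 0}])

```text
time: 10.78
tool_pos: [0.562, -0.198, 0.1095]
tcp_rot: [-2.441, -1.972, 0.002]
contact_force: [0.5, 0.7, -0.1]
width: 0.348
```

Emit:
move_arm(targets=[{"grip": 0.35,"linear": [0,0,-0.04],"roll": 0},{"grip": 0.35,"linear": [0,0,0],"roll": 0}])

```text
time: 11.02
tool_pos: [0.5653, -0.1995, 0.1535]
tcp_rot: [2.44, 1.971, 0.004]
contact_force: [-0.9, -0.7, -0.2]
width: 0.349
```

Run:
```python
from h import *
d=shot('wrist','w4.png');o=arm.get_obs(); p=o['tool_pos']; print(p,loc(p),yaw(),o['contact_force'],o['width'])
plan((.517,.2827,.14,1.389))
```

```text
[ 0.56413377 -0.19901914  0.15144577] [-0.01423021 -0.02297248] 1.3590354869751502 [-0.23145078  0.57045376 -0.51316966] 0.3417608505119061
0 [0.051, -0.016, 0.001] -0.0
1 [0.051, -0.016, 0.001] -0.0
2 [0.051, -0.016, 0.001] -0.0
3 [0.051, -0.017, 0.001] -0.0
4 [0.051, -0.016, 0.001] -0.01
5 [0.052, -0.016, 0.002] -0.0
6 [0.052, -0.016, 0.001] -0.01
7 [0.052, -0.016, 0.002] -0.0
8 [0.051, -0.015, 0.001] -0.01
--
```

View pics/w4.png

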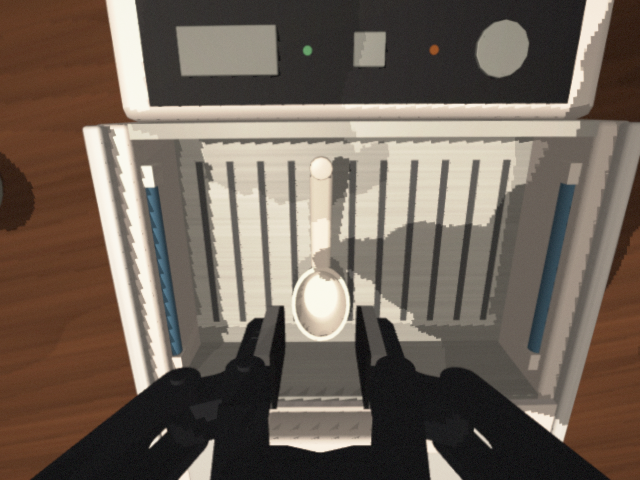

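The first spoon rests bowl-up on the floor, with its bowl at (321,302) and handle end at (321,167). On to spoon 2.

Emit:
move_arm(targets=[{"grip": 0.5,"linear": [0.051,-0.016,0.001],"roll": 0},{"grip": 0.5,"linear": [0.051,-0.016,0.001],"roll": 0},{"grip": 0.5,"linear": [0.051,-0.016,0.001],"roll": 0},{"grip": 0.5,"linear": [0.051,-0.016,0.001],"roll": 0},{"grip": 0.5,"linear": [0.051,-0.016,0.001],"roll": -0.01}])

```text
time: 11.7
tool_pos: [0.5374, 0.0691, 0.1438]
tcp_rot: [-2.433, -1.985, 0.003]
contact_force: [0.3, -0.2, -0.2]
width: 0.506
```

Emit:
move_arm(targets=[{"grip": 0.5,"linear": [0.052,-0.016,0.002],"roll": 0},{"grip": 0.5,"linear": [0.052,-0.016,0.001],"roll": -0.01},{"grip": 0.5,"linear": [0.052,-0.016,0.002],"roll": 0},{"grip": 0.5,"linear": [0.051,-0.015,0.001],"roll": -0.01},{"grip": 0.5,"linear": [0,0,0],"roll": 0}])

```text
time: 12.32
tool_pos: [0.5156, 0.2858, 0.1374]
tcp_rot: [-2.408, -2.015, 0.003]
contact_force: [-0.3, -1.0, 0.3]
width: 0.497
```

Run:
```python
from h import *
d=shot('wrist','w5.png');o=arm.get_obs(); p=o['tool_pos']; print(p,yaw(),o['width'])
for q in [(.5711,.2728,.02),(.465,.2922,.05),(.5645,.2019,.062)]: print(np.round(proj(d,q)))
plan((.517,.2827,.012,1.389))
```

```text
[0.5159991  0.28393101 0.13756112] 1.3919362418306014 0.5008600468144252
[318. 307.]
[318. 172.]
[212. 345.]
0 [-0.0, 0.0, 0.042] 0.0
1 [-0.001, 0.001, 0.042] 0.0
2 [-0.0, 0.0, 0.042] 0.0
--
```

View pics/w5.png

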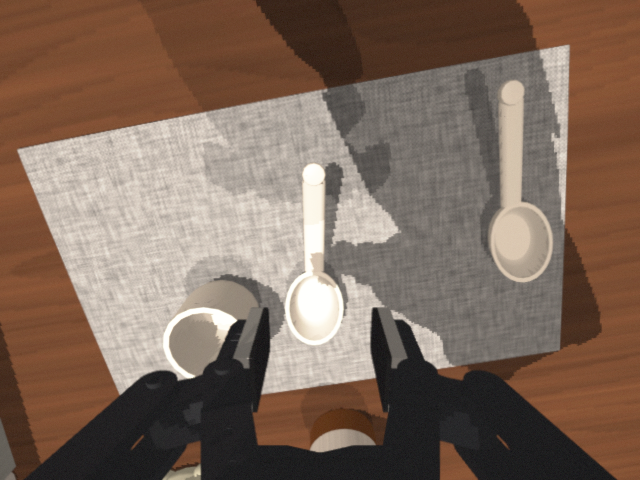

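Spoon 2's bowl is at (314,307) and handle end at (314,174), 2 mm from prediction. The cup hasn't moved, at (212,343). Grasping.

Emit:
move_arm(targets=[{"grip": 0.5,"linear": [-0.001,0.001,0.055],"roll": 0},{"grip": 0.5,"linear": [-0.001,0,0.045],"roll": 0},{"grip": 0.5,"linear": [0,0,0.025],"roll": 0},{"grip": 0.5,"linear": [0,0,0],"roll": 0}])

```text
time: 12.88
tool_pos: [0.5161, 0.2785, 0.0119]
tcp_rot: [-2.414, -2.008, 0.008]
contact_force: [-0.0, -0.8, -0.0]
width: 0.502
```

Emit:
move_arm(targets=[{"grip": 0,"linear": [0,0,0],"roll": 0},{"grip": 0,"linear": [0,0,0],"roll": 0},{"grip": 0,"linear": [0,0,0],"roll": 0},{"grip": 0,"linear": [0,0,0],"roll": 0}])

```text
time: 13.38
tool_pos: [0.5188, 0.2808, 0.0153]
tcp_rot: [2.413, 2.01, 0.002]
contact_force: [-0.5, -1.6, 6.6]
width: 0.142
```

Run:
```python
from h import *
o=arm.get_obs(); p=o['tool_pos']; print(p,yaw(),o['contact_force'],o['width'])
x,y=W(-.015,.028); A=YAW+np.pi/2
plan((p[0],p[1],.16,yaw()),(x,y,.16,A))
```

```text
[0.51879844 0.28076887 0.01529245] 1.3889084738072586 [-0.52148341 -1.64039986  6.62610428] 0.14164821387768936
0 [0.0, 0.0, -0.048] -0.0
1 [0.0, 0.0, -0.048] -0.0
2 [0.0, 0.0, -0.049] -0.0
--
0 [-0.052, 0.017, 0.0] 0.0
1 [-0.052, 0.016, 0.0] 0.0
2 [-0.051, 0.017, 0.0] 0.01
3 [-0.051, 0.017, 0.0] 0.0
4 [-0.051, 0.017, 0.0] 0.01
5 [-0.051, 0.017, 0.0] 0.0
6 [-0.052, 0.018, 0.0] 0.01
7 [-0.051, 0.018, 0.0] 0.0
--
```

Emit:
move_arm(targets=[{"grip": 0,"linear": [0,0,-0.035],"roll": 0},{"grip": 0,"linear": [0,0,-0.05],"roll": 0},{"grip": 0,"linear": [0,0,-0.06],"roll": 0},{"grip": 0,"linear": [-0.052,0.017,0],"roll": 0},{"grip": 0,"linear": [-0.052,0.016,0],"roll": 0}])

```text
time: 14.0
tool_pos: [0.532, 0.1719, 0.1603]
tcp_rot: [2.411, 2.012, 0.003]
contact_force: [0.7, 0.4, -1.1]
width: 0.144
```

Emit:
move_arm(targets=[{"grip": 0,"linear": [-0.051,0.017,0],"roll": 0.01},{"grip": 0,"linear": [-0.051,0.017,0],"roll": 0},{"grip": 0,"linear": [-0.051,0.017,0],"roll": 0.01},{"grip": 0,"linear": [-0.051,0.017,0],"roll": 0},{"grip": 0,"linear": [-0.052,0.018,0],"roll": 0.01}])

```text
time: 14.62
tool_pos: [0.5667, -0.0969, 0.1595]
tcp_rot: [-2.444, -1.974, -0.001]
contact_force: [0.1, 0.1, -0.6]
width: 0.145
```

Emit:
move_arm(targets=[{"grip": 0,"linear": [-0.051,0.018,0],"roll": 0},{"grip": 0,"linear": [0,0,0],"roll": 0},{"grip": 0,"linear": [0,0,0],"roll": 0}])

```text
time: 15.0
tool_pos: [0.5733, -0.1486, 0.1591]
tcp_rot: [-2.443, -1.973, -0.0]
contact_force: [-0.2, 0.1, -1.0]
width: 0.145
```

Run:
```python
from h import *
o=arm.get_obs(); p=o['tool_pos']; print(p,loc(p),yaw(),o['width'])
x,y=W(-.015,.028); A=YAW+np.pi/2
plan((x,y,.037,A))
```

```text
[ 0.5732513  -0.14855996  0.15910196] [-0.0159342   0.02827549] 1.3586488662356064 0.1448645906957737
0 [-0.0, 0.0, 0.041] -0.0
1 [-0.0, 0.0, 0.041] -0.0
2 [-0.0, 0.001, 0.04] -0.0
--
```

Emit:
move_arm(targets=[{"grip": 0,"linear": [0,0,0.045],"roll": 0},{"grip": 0,"linear": [0,0,0.045],"roll": 0},{"grip": 0,"linear": [0,0,0.025],"roll": 0},{"grip": 0,"linear": [0,0,0.007],"roll": 0},{"grip": 0,"linear": [0,0,0],"roll": 0}])

```text
time: 15.62
tool_pos: [0.5738, -0.1481, 0.0378]
tcp_rot: [2.443, 1.976, 0.0]
contact_force: [-0.0, 0.7, -0.6]
width: 0.141
```

Emit:
move_arm(targets=[{"grip": 0,"linear": [0,0,0.002],"roll": 0},{"grip": 0,"linear": [0,0,0],"roll": 0}])

```text
time: 15.88
tool_pos: [0.5742, -0.1491, 0.0362]
tcp_rot: [2.443, 1.974, 0.001]
contact_force: [-0.1, 0.1, -0.0]
width: 0.136
```

Emit:
move_arm(targets=[{"grip": 0,"linear": [0,0,0.001],"roll": 0},{"grip": 0,"linear": [0,0,0],"roll": 0}])

```text
time: 16.12
tool_pos: [0.5736, -0.1491, 0.0344]
tcp_rot: [2.444, 1.974, 0.0]
contact_force: [0.1, 0.3, -0.9]
width: 0.143
```

Emit:
move_arm(targets=[{"grip": 0,"linear": [0,0,0.001],"roll": 0},{"grip": 0,"linear": [0,0,0],"roll": 0}])

```text
time: 16.38
tool_pos: [0.5736, -0.1491, 0.0336]
tcp_rot: [2.444, 1.974, -0.0]
contact_force: [-2.3, -0.0, 5.3]
width: 0.147
```

Emit:
move_arm(targets=[{"grip": 0,"linear": [0,0,0.001],"roll": 0},{"grip": 0,"linear": [0,0,0],"roll": 0}])

```text
time: 16.62
tool_pos: [0.5734, -0.149, 0.0332]
tcp_rot: [2.444, 1.974, -0.0]
contact_force: [-5.6, -0.2, 12.7]
width: 0.145
```

Emit:
move_arm(targets=[{"grip": 0.35,"linear": [0,0,-0.001],"roll": 0},{"grip": 0.35,"linear": [0,0,0],"roll": 0},{"grip": 0.35,"linear": [0,0,0],"roll": 0},{"grip": 0.35,"linear": [0,0,-0.03],"roll": 0},{"grip": 0.35,"linear": [0,0,-0.05],"roll": 0}])

```text
time: 17.25
tool_pos: [0.5722, -0.1485, 0.1125]
tcp_rot: [-2.441, -1.972, 0.003]
contact_force: [0.4, -1.0, 0.2]
width: 0.352
```

Emit:
move_arm(targets=[{"grip": 0.35,"linear": [0,0,-0.04],"roll": 0},{"grip": 0.35,"linear": [0,0,0],"roll": 0}])

```text
time: 17.5
tool_pos: [0.5757, -0.1498, 0.1565]
tcp_rot: [2.44, 1.971, 0.005]
contact_force: [0.5, -0.2, -0.1]
width: 0.35
```

Run:
```python
from h import *
d=shot('wrist','w6.png');o=arm.get_obs(); p=o['tool_pos']; print(p,loc(p),yaw(),o['contact_force'],o['width'])
plan((.491,.419,.14,1.769))
```

```text
[ 0.57449274 -0.14933249  0.15443836] [-0.014558    0.02778148] 1.3590182295984934 [-0.06662383  0.23145004 -1.03635582] 0.3463850998209172
0 [0.054, -0.02, 0.001] -0.04
1 [0.055, -0.018, 0.001] -0.04
2 [0.055, -0.016, 0.002] -0.04
3 [0.056, -0.014, 0.001] -0.04
4 [0.056, -0.011, 0.002] -0.04
5 [0.057, -0.009, 0.001] -0.04
6 [0.057, -0.007, 0.002] -0.04
7 [0.057, -0.004, 0.001] -0.04
8 [0.057, -0.002, 0.002] -0.04
9 [0.058, 0.0, 0.001] -0.05
--
```

Emit:
move_arm(targets=[{"grip": 0.5,"linear": [0.054,-0.02,0.001],"roll": -0.04},{"grip": 0.5,"linear": [0.055,-0.018,0.001],"roll": -0.04},{"grip": 0.5,"linear": [0.055,-0.016,0.002],"roll": -0.04},{"grip": 0.5,"linear": [0.056,-0.014,0.001],"roll": -0.04},{"grip": 0.5,"linear": [0.056,-0.011,0.002],"roll": -0.04}])

```text
time: 18.18
tool_pos: [0.5302, 0.1371, 0.1448]
tcp_rot: [-2.232, -2.209, 0.002]
contact_force: [0.3, -0.1, -0.1]
width: 0.502
```

Emit:
move_arm(targets=[{"grip": 0.5,"linear": [0.057,-0.009,0.001],"roll": -0.04},{"grip": 0.5,"linear": [0.057,-0.007,0.002],"roll": -0.04},{"grip": 0.5,"linear": [0.057,-0.004,0.001],"roll": -0.04},{"grip": 0.5,"linear": [0.057,-0.002,0.002],"roll": -0.04},{"grip": 0.5,"linear": [0.058,0,0.001],"roll": -0.05}])

```text
time: 18.8
tool_pos: [0.4888, 0.421, 0.1374]
tcp_rot: [-1.989, -2.431, 0.004]
contact_force: [1.4, 0.9, 0.9]
width: 0.503
```

Emit:
move_arm(targets=[{"grip": 0.5,"linear": [0,0,0],"roll": 0},{"grip": 0.5,"linear": [0,0,0],"roll": 0}])

```text
time: 19.05
tool_pos: [0.4892, 0.4191, 0.1377]
tcp_rot: [-1.99, -2.43, 0.004]
contact_force: [0.2, -0.3, -0.1]
width: 0.503
```

Run:
```python
from h import *
d=shot('wrist','w7.png');o=arm.get_obs(); p=o['tool_pos']; print(p,yaw(),o['width'])
for q in [(.5451,.4299,.02),(.4381,.4084,.05)]: print(np.round(proj(d,q)))
plan((.491,.419,.012,1.769))
a=cv2.imread('pics/w6.png');b=cv2.imread('pics/w7.png'); cv2.imwrite('pics/p67.png',cv2.resize(np.hstack([a,b]),(800,300),interpolation=cv2.INTER_AREA))
```

```text
[0.48963871 0.41863835 0.13815665] 1.7682779124458161 0.5000691615447719
[321. 308.]
[322. 170.]
0 [0.0, 0.0, 0.042] -0.0
1 [0.0, 0.001, 0.042] -0.0
2 [0.0, 0.0, 0.042] -0.0
--
```

View pics/p67.png

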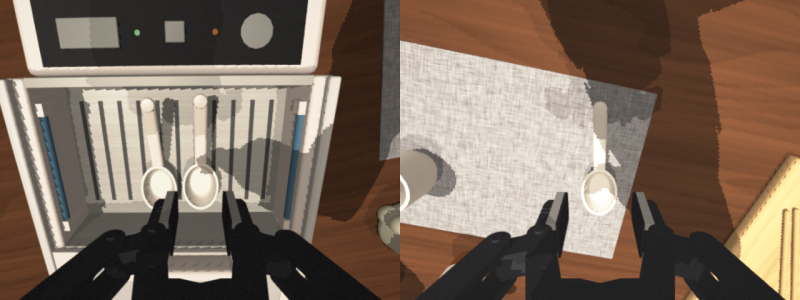

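Left half: two spoons lie side by side in the chamber, bowls at (158,187) and (200,187). Right half: spoon 3 is where predicted, bowl at (598,190). Grasping it.

Emit:
move_arm(targets=[{"grip": 0.5,"linear": [-0.001,0.001,0.055],"roll": 0},{"grip": 0.5,"linear": [0,0,0.045],"roll": 0},{"grip": 0.5,"linear": [0,0,0.024],"roll": 0},{"grip": 0.5,"linear": [0,0,0],"roll": 0}])

```text
time: 19.6
tool_pos: [0.4902, 0.4165, 0.0134]
tcp_rot: [-1.993, -2.427, 0.007]
contact_force: [-0.0, 0.4, -0.4]
width: 0.5
```

Emit:
move_arm(targets=[{"grip": 0,"linear": [0,0,0],"roll": 0},{"grip": 0,"linear": [0,0,0],"roll": 0},{"grip": 0,"linear": [0,0,0],"roll": 0},{"grip": 0,"linear": [0,0,0],"roll": 0}])

```text
time: 20.1
tool_pos: [0.4921, 0.4192, 0.0166]
tcp_rot: [1.99, 2.429, 0.003]
contact_force: [-0.1, -2.5, 7.4]
width: 0.146
```

Run:
```python
from h import *
o=arm.get_obs(); p=o['tool_pos']; print(p,yaw(),o['contact_force'],o['width'])
x,y=W(-.015,.080); A=YAW+np.pi/2
plan((p[0],p[1],.16,yaw()),(x,y,.16,A))
```

```text
[0.49210442 0.41919882 0.01660718] 1.7688123734448644 [-0.08217805 -2.51298585  7.40557924] 0.14635161887706785
0 [0.0, 0.0, -0.048] -0.0
1 [0.0, 0.0, -0.048] -0.0
2 [0.0, 0.0, -0.047] -0.0
--
0 [-0.058, -0.001, -0.0] 0.05
1 [-0.058, 0.002, -0.0] 0.05
2 [-0.058, 0.005, -0.0] 0.04
3 [-0.058, 0.007, -0.0] 0.05
4 [-0.058, 0.01, -0.0] 0.04
5 [-0.057, 0.012, -0.0] 0.05
6 [-0.057, 0.015, -0.0] 0.04
7 [-0.056, 0.017, -0.0] 0.05
8 [-0.055, 0.02, -0.0] 0.04
--
```

Emit:
move_arm(targets=[{"grip": 0,"linear": [0,0,-0.035],"roll": 0},{"grip": 0,"linear": [0,0,-0.05],"roll": 0},{"grip": 0,"linear": [0,0,-0.058],"roll": 0},{"grip": 0,"linear": [-0.058,-0.001,0],"roll": 0.05},{"grip": 0,"linear": [-0.058,0.002,0],"roll": 0.05}])

```text
time: 20.72
tool_pos: [0.5125, 0.3043, 0.1594]
tcp_rot: [2.109, 2.327, 0.003]
contact_force: [0.7, -0.2, -1.0]
width: 0.142
```

Emit:
move_arm(targets=[{"grip": 0,"linear": [-0.058,0.005,0],"roll": 0.04},{"grip": 0,"linear": [-0.058,0.007,0],"roll": 0.05},{"grip": 0,"linear": [-0.058,0.01,0],"roll": 0.04},{"grip": 0,"linear": [-0.057,0.012,0],"roll": 0.05},{"grip": 0,"linear": [-0.057,0.015,0],"roll": 0.04}])

```text
time: 21.35
tool_pos: [0.5644, 0.0151, 0.1587]
tcp_rot: [2.353, 2.081, 0.001]
contact_force: [0.4, -0.3, 0.5]
width: 0.141
```

Emit:
move_arm(targets=[{"grip": 0,"linear": [-0.056,0.017,0],"roll": 0.05},{"grip": 0,"linear": [-0.055,0.02,0],"roll": 0.04},{"grip": 0,"linear": [0,0,0],"roll": 0},{"grip": 0,"linear": [0,0,0],"roll": 0}])

```text
time: 21.85
tool_pos: [0.5843, -0.0982, 0.1583]
tcp_rot: [-2.444, -1.973, -0.0]
contact_force: [1.1, -0.4, 0.1]
width: 0.145
```

Run:
```python
from h import *
o=arm.get_obs(); p=o['tool_pos']; print(p,loc(p),yaw(),o['width'])
x,y=W(-.015,.080); A=YAW+np.pi/2
plan((x,y,.0385,A))
```

```text
[ 0.58428303 -0.09823862  0.15828356] [-0.01573784  0.07979148] 1.3587460946530199 0.14478856031123863
0 [0.0, 0.0, 0.06] -0.0
1 [0.0, 0.001, 0.06] -0.0
--
```

Emit:
move_arm(targets=[{"grip": 0,"linear": [0,0,0.045],"roll": 0},{"grip": 0,"linear": [0,0.001,0.045],"roll": 0},{"grip": 0,"linear": [0,0,0.023],"roll": 0},{"grip": 0,"linear": [0,0,0.007],"roll": 0},{"grip": 0,"linear": [0,0,0],"roll": 0}])

```text
time: 22.48
tool_pos: [0.5857, -0.0978, 0.0388]
tcp_rot: [2.442, 1.976, 0.0]
contact_force: [0.1, -0.6, -0.5]
width: 0.14
```

Emit:
move_arm(targets=[{"grip": 0,"linear": [0,0,0.003],"roll": 0},{"grip": 0,"linear": [0,0,0],"roll": 0}])

```text
time: 22.72
tool_pos: [0.586, -0.0987, 0.036]
tcp_rot: [2.443, 1.974, 0.001]
contact_force: [0.4, -0.2, -0.7]
width: 0.143
```

Emit:
move_arm(targets=[{"grip": 0,"linear": [0,0,0.001],"roll": 0},{"grip": 0,"linear": [0,0,0],"roll": 0}])

```text
time: 22.98
tool_pos: [0.5858, -0.0988, 0.0349]
tcp_rot: [2.443, 1.974, 0.001]
contact_force: [-1.7, 2.0, 4.9]
width: 0.141
```

Emit:
move_arm(targets=[{"grip": 0,"linear": [0,0,0.001],"roll": 0},{"grip": 0.32,"linear": [0,0,-0.001],"roll": 0},{"grip": 0.32,"linear": [0,0,0],"roll": 0},{"grip": 0.32,"linear": [0,0,0],"roll": 0},{"grip": 0.32,"linear": [0,0,-0.03],"roll": 0}])

```text
time: 23.6
tool_pos: [0.5839, -0.0982, 0.0628]
tcp_rot: [-2.441, -1.972, 0.003]
contact_force: [-0.1, 0.3, 0.2]
width: 0.316
```

Emit:
move_arm(targets=[{"grip": 0.35,"linear": [0,0,-0.05],"roll": 0},{"grip": 0.35,"linear": [0,0,-0.05],"roll": 0},{"grip": 0.5,"linear": [0,0,-0.02],"roll": 0},{"grip": 1,"linear": [0,0,0],"roll": 0}])

```text
time: 24.1
tool_pos: [0.5866, -0.0988, 0.1858]
tcp_rot: [2.442, 1.973, 0.003]
contact_force: [0.5, -0.4, -0.4]
width: 0.698
```

Run:
```python
from h import *
d=shot('wrist','w8.png');e=shot('scene','sc2.png');o=arm.get_obs(); p=o['tool_pos']; print(p,loc(p),yaw(),o['width'])
print('cup px pred',proj(e,(.5645,.2019,.062)))
plan((.5645,.2019,.16,YAW))
a=cv2.imread('pics/w8.png');b=cv2.imread('pics/sc2.png')[200:440,230:550]; b=cv2.resize(b,(640,480)); cv2.imwrite('pics/p89.png',cv2.resize(np.hstack([a,b]),(800,300),interpolation=cv2.INTER_AREA))
```

```text
[ 0.58509846 -0.0984824   0.18333362] [-0.01488938  0.07972475] 1.3590481954884897 0.8642117091917322
cup px pred (np.float64(390.60656340742617), np.float64(315.3119369352769))
0 [0.032, -0.009, 0.003] 0.17
1 [0.03, -0.015, 0.003] 0.18
2 [0.027, -0.02, 0.002] 0.17
3 [0.023, -0.024, 0.003] 0.18
4 [0.019, -0.028, 0.002] 0.17
5 [0.014, -0.03, 0.003] 0.18
6 [0.008, -0.033, 0.002] 0.17
7 [0.002, -0.033, 0.003] 0.18
8 [-0.003, -0.033, 0.002] 0.17
--
```

View pics/p89.png

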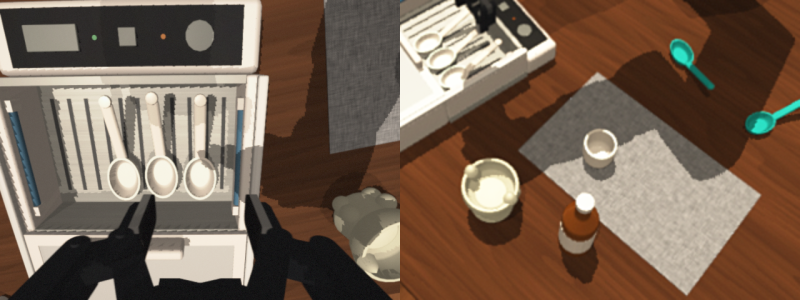

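Left half: three spoons side by side, bowls at (125,180), (162,177) and (200,178), none overlapping, with free floor to the left. Right half: the cup hasn't moved, at (600,144), which is scene pixel (390,315). Going to the cup.

Emit:
move_arm(targets=[{"grip": 1,"linear": [0.032,-0.009,0.003],"roll": 0.17},{"grip": 1,"linear": [0.03,-0.015,0.003],"roll": 0.18},{"grip": 1,"linear": [0.027,-0.02,0.002],"roll": 0.17},{"grip": 1,"linear": [0.023,-0.024,0.003],"roll": 0.18},{"grip": 1,"linear": [0.019,-0.028,0.002],"roll": 0.17}])

```text
time: 24.82
tool_pos: [0.5724, 0.0694, 0.1694]
tcp_rot: [-3.05, -0.751, 0.004]
contact_force: [0.5, 0.2, 0.5]
width: 0.997
```

Emit:
move_arm(targets=[{"grip": 1,"linear": [0.014,-0.03,0.003],"roll": 0.18},{"grip": 1,"linear": [0.008,-0.033,0.002],"roll": 0.17},{"grip": 1,"linear": [0.002,-0.033,0.003],"roll": 0.18},{"grip": 1,"linear": [-0.003,-0.033,0.002],"roll": 0.17},{"grip": 1,"linear": [0,0,0],"roll": 0}])

```text
time: 25.45
tool_pos: [0.5638, 0.2031, 0.1593]
tcp_rot: [3.124, -0.328, -0.005]
contact_force: [0.8, -0.5, 0.5]
width: 0.997
```

Run:
```python
from h import *
d=shot('wrist','w9.png');o=arm.get_obs(); p=o['tool_pos']; print(p,yaw(),o['width'])
print(np.round(proj(d,(.5645,.2019,.062))))
plan((.5645,.2019,.02,YAW))
```

```text
[0.56407255 0.20187662 0.15961971] -0.20755131797041 1.0001412646162415
[320. 246.]
0 [0.0, -0.0, 0.047] 0.0
1 [0.0, -0.0, 0.046] 0.0
2 [0.0, -0.0, 0.047] 0.0
--
```

View pics/w9.png

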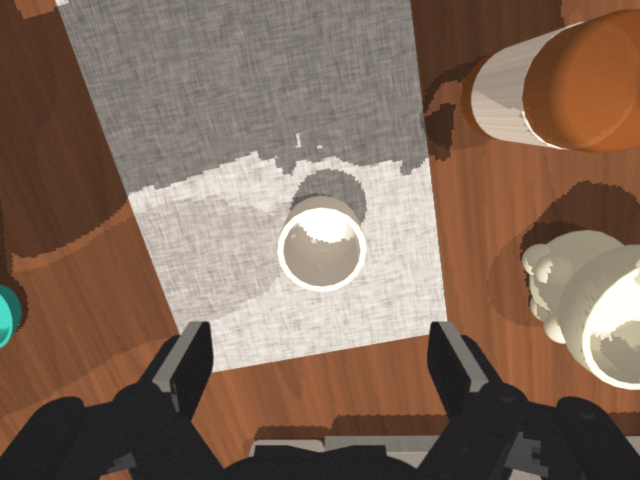

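The cup rim centre is at (322,249), against a prediction of (320,246). Descending.

Emit:
move_arm(targets=[{"grip": 1,"linear": [0.001,0.001,0.05],"roll": 0},{"grip": 1,"linear": [0,0,0.045],"roll": 0},{"grip": 1,"linear": [0,0,0.03],"roll": 0},{"grip": 1,"linear": [0,0,0.014],"roll": 0},{"grip": 1,"linear": [0,0,0],"roll": 0}])

```text
time: 26.12
tool_pos: [0.5655, 0.1994, 0.0217]
tcp_rot: [3.124, -0.33, -0.002]
contact_force: [-1.3, 0.8, -0.4]
width: 1.002
```

Emit:
move_arm(targets=[{"grip": 0,"linear": [0,0,0],"roll": 0},{"grip": 0,"linear": [0,0,0],"roll": 0},{"grip": 0,"linear": [0,0,0],"roll": 0},{"grip": 0,"linear": [0,0,0],"roll": 0}])

```text
time: 26.62
tool_pos: [0.5671, 0.2003, 0.0239]
tcp_rot: [-3.123, 0.33, -0.004]
contact_force: [-0.0, -0.3, 6.8]
width: 0.677
```

Run:
```python
from h import *
o=arm.get_obs(); p=o['tool_pos']; print(p,yaw(),o['contact_force'],o['width'])
x,y=W(0,-.084)
plan((p[0],p[1],.17,YAW),(x,y,.17,YAW),(x,y,p[2]+.022,YAW))
```

```text
[0.56707062 0.20034744 0.02385335] -0.21076503639502403 [-3.06263871e-03 -2.70211913e-01  6.78108954e+00] 0.6765656809577113
0 [0.0, -0.0, -0.049] 0.0
1 [0.0, -0.0, -0.049] 0.0
2 [0.0, -0.0, -0.048] 0.0
--
0 [0.012, 0.057, -0.0] 0.0
1 [0.012, 0.056, -0.0] 0.0
2 [0.012, 0.057, -0.0] 0.0
3 [0.012, 0.056, -0.0] 0.0
4 [0.012, 0.057, -0.0] 0.0
5 [0.012, 0.056, -0.0] 0.0
6 [0.011, 0.057, -0.0] 0.0
7 [0.012, 0.056, -0.0] 0.0
--
0 [-0.0, 0.0, 0.041] 0.0
1 [-0.0, 0.0, 0.042] 0.0
2 [-0.0, 0.0, 0.041] 0.0
--
```

Emit:
move_arm(targets=[{"grip": 0,"linear": [0,0,-0.035],"roll": 0},{"grip": 0,"linear": [0,0,-0.05],"roll": 0},{"grip": 0,"linear": [0,0,-0.06],"roll": 0},{"grip": 0,"linear": [0.012,0.057,0],"roll": 0},{"grip": 0,"linear": [0.012,0.056,0],"roll": 0}])

```text
time: 27.25
tool_pos: [0.5663, 0.0838, 0.1689]
tcp_rot: [-3.124, 0.327, -0.005]
contact_force: [0.8, -1.4, -1.8]
width: 0.676
```

Emit:
move_arm(targets=[{"grip": 0,"linear": [0.012,0.057,0],"roll": 0},{"grip": 0,"linear": [0.012,0.056,0],"roll": 0},{"grip": 0,"linear": [0.012,0.057,0],"roll": 0},{"grip": 0,"linear": [0.012,0.056,0],"roll": 0},{"grip": 0,"linear": [0.011,0.057,0],"roll": 0}])

```text
time: 27.88
tool_pos: [0.5642, -0.2064, 0.1681]
tcp_rot: [3.124, -0.33, 0.002]
contact_force: [0.4, 0.1, -1.6]
width: 0.674
```

Emit:
move_arm(targets=[{"grip": 0,"linear": [0.012,0.056,0],"roll": 0},{"grip": 0,"linear": [0,0,0],"roll": 0},{"grip": 0,"linear": [0,0,0],"roll": 0}])

```text
time: 28.25
tool_pos: [0.564, -0.2615, 0.1675]
tcp_rot: [-3.124, 0.331, -0.0]
contact_force: [-0.4, 0.8, -1.6]
width: 0.672
```

Run:
```python
from h import *
d=shot('wrist','w10.png');o=arm.get_obs(); p=o['tool_pos']; print(p,loc(p),yaw(),o['width'])
for q in[(.04,-.024),(.04,.028)]: print(proj(d,[*W(*q),.038]))
x,y=W(0,-.084)
plan((x,y,.047,YAW))
```

```text
[ 0.56410778 -0.26085238  0.16754917] [-0.00124495 -0.08342687] -0.21038043068320444 0.6763825577043752
(np.float64(377.6481845982374), np.float64(149.0721301832241))
(np.float64(381.43929228192326), np.float64(68.09175491110236))
0 [0.0, 0.0, 0.04] 0.0
1 [0.001, 0.0, 0.04] 0.0
2 [0.0, 0.001, 0.041] 0.0
--
```

View pics/w10.png

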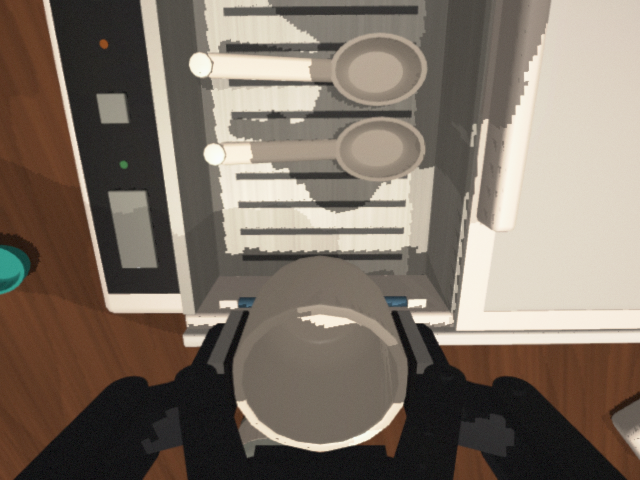

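Run:
```python
from h import *
d=get_image('wrist')
for q in[(0,-.125,.02),(0,-.125,.086),(0,-.14,.095),(0,-.084,.02),(-.085,0,.02),(.085,0,.02),(-.131,-.075,.0585),(-.131,.005,.0585)]: print(q,np.round(proj(d,[*W(*q[:2]),q[2]])))
```

```text
(0, -0.125, 0.02) [320. 273.]
(0, -0.125, 0.086) [320. 312.]
(0, -0.14, 0.095) [320. 339.]
(0, -0.084, 0.02) [320. 225.]
(-0.085, 0, 0.02) [204. 114.]
(0.085, 0, 0.02) [438. 114.]
(-0.131, -0.075, 0.0585) [132. 228.]
(-0.131, 0.005, 0.0585) [113. 106.]
```

Projections match the picture to within 2–3 px: floor edge predicted at 273, seen at 275. The nearest spoon bowl is at (380,149), clear of the cup spot. Lowering the cup.

Emit:
move_arm(targets=[{"grip": 0,"linear": [0.001,0,0.045],"roll": 0},{"grip": 0,"linear": [0,0.001,0.045],"roll": 0},{"grip": 0,"linear": [0,0,0.022],"roll": 0},{"grip": 0,"linear": [0,0,0.008],"roll": 0},{"grip": 0,"linear": [0,0,0],"roll": 0}])

```text
time: 28.98
tool_pos: [0.5653, -0.2622, 0.0477]
tcp_rot: [3.124, -0.329, 0.0]
contact_force: [0.7, -1.1, -0.5]
width: 0.677
```

Emit:
move_arm(targets=[{"grip": 0,"linear": [0,0,0.003],"roll": 0},{"grip": 0,"linear": [0,0,0],"roll": 0}])

```text
time: 29.22
tool_pos: [0.5653, -0.2631, 0.045]
tcp_rot: [3.124, -0.331, 0.002]
contact_force: [-0.2, 1.1, -1.7]
width: 0.678
```

Emit:
move_arm(targets=[{"grip": 0,"linear": [0,0,0.001],"roll": 0},{"grip": 0,"linear": [0,0,0],"roll": 0}])

```text
time: 29.48
tool_pos: [0.565, -0.263, 0.0435]
tcp_rot: [3.124, -0.331, 0.0]
contact_force: [0.6, -0.1, -2.1]
width: 0.673
```

Emit:
move_arm(targets=[{"grip": 0,"linear": [0,0,0.001],"roll": 0},{"grip": 0,"linear": [0,0,0],"roll": 0}])

```text
time: 29.72
tool_pos: [0.5649, -0.2629, 0.0422]
tcp_rot: [-3.124, 0.331, 0.0]
contact_force: [0.0, -0.7, -0.9]
width: 0.677
```

Emit:
move_arm(targets=[{"grip": 0,"linear": [0,0,0.001],"roll": 0},{"grip": 0,"linear": [0,0,0],"roll": 0}])

```text
time: 29.98
tool_pos: [0.565, -0.263, 0.0419]
tcp_rot: [3.124, -0.331, 0.0]
contact_force: [-2.4, 0.4, 5.7]
width: 0.677
```

Emit:
move_arm(targets=[{"grip": 0.88,"linear": [0,0,0],"roll": 0},{"grip": 0.88,"linear": [0,0,0],"roll": 0},{"grip": 0.88,"linear": [0,0,0],"roll": 0},{"grip": 0.88,"linear": [0,0,-0.03],"roll": 0},{"grip": 0.88,"linear": [0,0,-0.05],"roll": 0}])

```text
time: 30.6
tool_pos: [0.5637, -0.2622, 0.1205]
tcp_rot: [-3.122, 0.331, 0.005]
contact_force: [1.5, -0.1, 0.5]
width: 0.875
```

Emit:
move_arm(targets=[{"grip": 0.88,"linear": [0,0,-0.05],"roll": 0},{"grip": 0.88,"linear": [0,0,0],"roll": 0}])

```text
time: 30.85
tool_pos: [0.5672, -0.2643, 0.1756]
tcp_rot: [3.121, -0.33, 0.011]
contact_force: [0.9, -0.8, -0.6]
width: 0.878
```

Run:
```python
from h import *
d=shot('wrist','w11.png'); e=shot('scene','sc3.png');o=arm.get_obs(); p=o['tool_pos']; print(p,loc(p),yaw(),o['width'])
plan((.6768,-.1981,.175,YAW),(.6768,-.1981,.10,YAW))
a=cv2.imread('pics/w11.png');b=cv2.imread('pics/sc3.png')[140:350,125:405]; b=cv2.resize(b,(640,480)); cv2.imwrite('pics/p11.png',cv2.resize(np.hstack([a,b]),(800,300),interpolation=cv2.INTER_AREA))
```

```text
[ 0.56500168 -0.26295849  0.17133802] [ 7.20926637e-05 -8.52977422e-02] -0.21102906451071807 0.8790461981362868
0 [0.032, -0.029, -0.001] 0.0
1 [0.032, -0.029, -0.001] 0.0
2 [0.032, -0.029, -0.002] 0.0
--
0 [-0.0, 0.0, 0.038] 0.0
1 [-0.0, 0.0, 0.037] 0.0
--
```

View pics/p11.png

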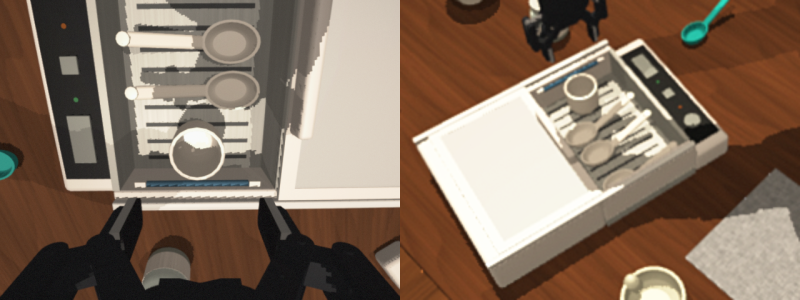

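The cup stands upright on the chamber floor at (197,155), clear of the spoons, and the mat is empty. Gripping the cover.

Emit:
move_arm(targets=[{"grip": 0.88,"linear": [0.032,-0.029,-0.001],"roll": 0},{"grip": 0.88,"linear": [0.032,-0.029,-0.001],"roll": 0},{"grip": 0.88,"linear": [0.032,-0.029,-0.002],"roll": 0},{"grip": 0.88,"linear": [0,0,0.038],"roll": 0},{"grip": 0.88,"linear": [0,0,0.034],"roll": 0}])

```text
time: 31.58
tool_pos: [0.6763, -0.1969, 0.0999]
tcp_rot: [-3.124, 0.329, 0.004]
contact_force: [0.2, 0.2, -0.5]
width: 0.877
```

Emit:
move_arm(targets=[{"grip": 0.88,"linear": [0,0,0],"roll": 0},{"grip": 0,"linear": [0,0,0],"roll": 0},{"grip": 0,"linear": [0,0,0],"roll": 0},{"grip": 0,"linear": [0,0,0],"roll": 0},{"grip": 0,"linear": [0,0,0],"roll": 0}])

```text
time: 32.2
tool_pos: [0.6766, -0.198, 0.1045]
tcp_rot: [3.124, -0.331, -0.0]
contact_force: [-5.1, 1.5, 8.3]
width: 0.145
```

Run:
```python
from h import *
o=arm.get_obs(); p=o['tool_pos']; print(p,loc(p),yaw(),o['contact_force'],o['width'])
```

```text
[ 0.67662073 -0.19803863  0.10454363] [0.09553207 0.00165508] -0.21091962416294385 [-5.08423755  1.52252377  8.31000712] 0.14461524483911514
```

Emit:
move_arm(targets=[{"grip": 0,"linear": [-0.03,0,-0.001],"roll": 0},{"grip": 0,"linear": [-0.045,0,0],"roll": 0},{"grip": 0,"linear": [-0.045,0,0],"roll": 0},{"grip": 0,"linear": [-0.042,0,0],"roll": 0},{"grip": 0,"linear": [-0.01,0,0],"roll": 0}])

```text
time: 32.83
tool_pos: [0.5066, -0.1628, 0.1046]
tcp_rot: [3.121, -0.332, -0.001]
contact_force: [1.2, -6.6, -10.8]
width: 0.143
```

Emit:
move_arm(targets=[{"grip": 0,"linear": [-0.004,0,0],"roll": 0},{"grip": 0,"linear": [0,0,0],"roll": 0}])

```text
time: 33.08
tool_pos: [0.5041, -0.1623, 0.1046]
tcp_rot: [3.121, -0.332, -0.001]
contact_force: [-3.5, -6.2, -2.4]
width: 0.142
```

Emit:
move_arm(targets=[{"grip": 0,"linear": [-0.003,0,0],"roll": 0},{"grip": 0,"linear": [0,0,0],"roll": 0}])

```text
time: 33.33
tool_pos: [0.5019, -0.1619, 0.1046]
tcp_rot: [3.121, -0.332, 0.0]
contact_force: [-1.3, -6.4, -4.9]
width: 0.144
```

Run:
```python
from h import *
o=arm.get_obs(); p=o['tool_pos']; print(p,loc(p),yaw(),o['contact_force'],o['width'])
```

```text
[ 0.50187862 -0.16186385  0.10459497] [-0.08290965  0.00025153] -0.21166989324628843 [-1.2748365  -6.36155962 -4.87148913] 0.14398668375594206
```

Emit:
move_arm(targets=[{"grip": 0,"linear": [-0.002,0,0],"roll": 0},{"grip": 0,"linear": [0,0,0],"roll": 0}])

```text
time: 33.58
tool_pos: [0.5003, -0.1615, 0.1046]
tcp_rot: [3.121, -0.331, 0.001]
contact_force: [1.6, -6.1, -5.2]
width: 0.145
```

Emit:
move_arm(targets=[{"grip": 0,"linear": [-0.001,0,0],"roll": 0},{"grip": 0,"linear": [0,0,0],"roll": 0}])

```text
time: 33.83
tool_pos: [0.5003, -0.1615, 0.1046]
tcp_rot: [3.121, -0.331, 0.004]
contact_force: [4.2, -7.1, -9.2]
width: 0.143
```

Run:
```python
from h import *
o=arm.get_obs(); p=o['tool_pos']; print(p,loc(p),yaw(),o['contact_force'],o['width'])
```

```text
[ 0.50030772 -0.16151747  0.1046082 ] [-0.08451827  0.00025961] -0.21148205846493923 [ 4.2022572  -7.05814472 -9.22836813] 0.14314930501298045
```

Emit:
move_arm(targets=[{"grip": 0,"linear": [-0.001,0,0],"roll": 0},{"grip": 0.6,"linear": [0,0,0],"roll": 0},{"grip": 0.6,"linear": [0,0,0],"roll": 0},{"grip": 0.6,"linear": [0,0,-0.04],"roll": 0},{"grip": 0,"linear": [0,0,-0.02],"roll": 0}])

```text
time: 34.45
tool_pos: [0.4986, -0.1597, 0.1662]
tcp_rot: [3.124, -0.331, 0.003]
contact_force: [0.5, -0.3, -0.7]
width: 0.402
```

Run:
```python
from h import *
o=arm.get_obs(); p=o['tool_pos']; print(p,loc(p),yaw(),o['contact_force'],o['width'])
x,y=W(-.131,.08); plan((x,y,.15,YAW),(x,y,.07,YAW))
```

```text
[ 0.49856815 -0.15974498  0.1661834 ] [-0.08659185  0.00162638] -0.21086409885344698 [ 0.5118633  -0.26002894 -0.66270182] 0.401946956911583
0 [-0.022, -0.039, 0.008] 0.0
1 [-0.022, -0.039, 0.008] 0.0
--
0 [-0.0, -0.0, 0.04] 0.0
1 [-0.0, -0.0, 0.04] 0.0
--
```

Emit:
move_arm(targets=[{"grip": 0,"linear": [-0.022,-0.039,0.008],"roll": 0},{"grip": 0,"linear": [-0.022,-0.039,0.008],"roll": 0},{"grip": 0,"linear": [0,0,0],"roll": 0},{"grip": 0,"linear": [0,0,0],"roll": 0}])

```text
time: 34.95
tool_pos: [0.4718, -0.0743, 0.1488]
tcp_rot: [3.124, -0.33, 0.002]
contact_force: [0.5, 0.6, 0.3]
width: 0.002
```

Run:
```python
from h import *
d=shot('wrist','w12.png'); e=shot('scene','sc4.png');o=arm.get_obs(); p=o['tool_pos']; print(p,loc(p),o['width'])
x,y=W(-.131,.08); plan((x,y,.066,YAW)); print(proj(d,[x,y,.0585]),proj(d,p))
a=cv2.imread('pics/w12.png');b=cv2.imread('pics/sc4.png')[140:350,125:405]; b=cv2.resize(b,(640,480)); cv2.imwrite('pics/p12.png',cv2.resize(np.hstack([a,b]),(800,300),interpolation=cv2.INTER_AREA))
```

```text
[ 0.47200339 -0.07487907  0.14865991] [-0.13041898  0.07900268] 0.004117019333678271
0 [-0.0, -0.0, 0.041] 0.0
1 [-0.001, -0.001, 0.042] 0.0
--
(np.float64(318.01238693882436), np.float64(247.92849681159046)) (np.float64(318.7774768780566), np.float64(319.8134159666729))
```

View pics/p12.png

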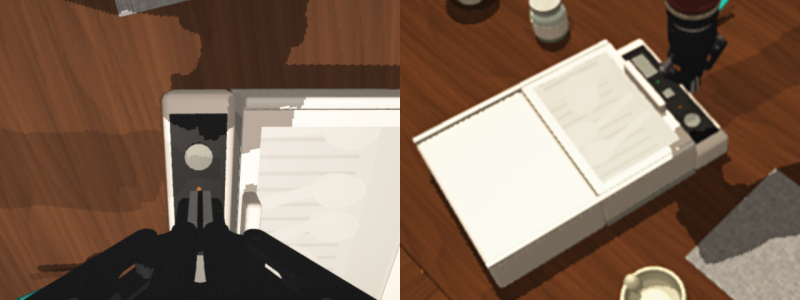

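The cover is shut. The programme key is at (198,156), i.e. full-size (317,250), against a prediction of (318,248). Pressing gently.

Emit:
move_arm(targets=[{"grip": 0,"linear": [0,-0.001,0.045],"roll": 0},{"grip": 0,"linear": [0,0,0.03],"roll": 0},{"grip": 0,"linear": [0,0,0.01],"roll": 0},{"grip": 0,"linear": [0,0,0],"roll": 0}])

```text
time: 35.55
tool_pos: [0.4717, -0.0736, 0.0633]
tcp_rot: [-3.124, 0.332, 0.001]
contact_force: [0.4, 0.0, 0.8]
width: -0.0
```

Emit:
move_arm(targets=[{"grip": 0,"linear": [0,0,0.002],"roll": 0},{"grip": 0,"linear": [0,0,0],"roll": 0}])

```text
time: 35.8
tool_pos: [0.4723, -0.0734, 0.0621]
tcp_rot: [3.124, -0.331, 0.002]
contact_force: [-0.5, -0.2, 0.8]
width: -0.001
```

Emit:
move_arm(targets=[{"grip": 0,"linear": [0,0,0.001],"roll": 0},{"grip": 0,"linear": [0,0,0],"roll": 0}])

```text
time: 36.05
tool_pos: [0.4717, -0.0732, 0.0605]
tcp_rot: [3.124, -0.331, 0.001]
contact_force: [0.4, -0.2, 0.4]
width: -0.006
```

Emit:
move_arm(targets=[{"grip": 0,"linear": [0,0,0.001],"roll": 0},{"grip": 0,"linear": [0,0,0],"roll": 0}])

```text
time: 36.3
tool_pos: [0.4715, -0.0731, 0.0592]
tcp_rot: [-3.124, 0.331, 0.0]
contact_force: [-0.1, 0.5, 0.5]
width: -0.003
```

Emit:
move_arm(targets=[{"grip": 0,"linear": [0,0,0.001],"roll": 0},{"grip": 0,"linear": [0,0,0],"roll": 0}])

```text
time: 36.55
tool_pos: [0.4717, -0.0732, 0.0584]
tcp_rot: [3.124, -0.331, 0.0]
contact_force: [-0.3, 1.0, 2.7]
width: 0.001
```

Emit:
move_arm(targets=[{"grip": 0,"linear": [0,0,0.001],"roll": 0},{"grip": 0,"linear": [0,0,0],"roll": 0},{"grip": 0,"linear": [0,0,0],"roll": 0}])

```text
time: 36.92
tool_pos: [0.4717, -0.0732, 0.0577]
tcp_rot: [3.124, -0.331, 0.0]
contact_force: [-1.2, 1.1, 9.1]
width: -0.003
```

Emit:
move_arm(targets=[{"grip": 0,"linear": [0,0,0.001],"roll": 0},{"grip": 0,"linear": [0,0,0],"roll": 0},{"grip": 0,"linear": [0,0,0],"roll": 0},{"grip": 0,"linear": [0,0,0],"roll": 0}])

```text
time: 37.42
tool_pos: [0.4718, -0.0732, 0.0575]
tcp_rot: [3.124, -0.331, 0.001]
contact_force: [-6.1, 0.9, 21.9]
width: -0.002
```

Run:
```python
from h import *
o=arm.get_obs(); print(o['tool_pos'],o['contact_force'])
# LEDs now vs. before (scene)
e=shot('scene','sc5.png'); b=cv2.imread('pics/sc4.png')[:,:,::-1]
df=np.abs(e['pixels'].astype(int)-b).max(2)[160:240,270:350]; print(df.max(),(df>40).sum(),np.argwhere(df>40)[:8]+[160,270])
p=o['tool_pos'];x,y=W(-.131,-.075); plan((p[0],p[1],.13,YAW),(x,y,.13,YAW),(x,y,.064,YAW))
```

```text
[ 0.47177589 -0.07318843  0.05753078] [-6.09126293  0.89987498 21.94196428]
225 1012 [[160 322]
 [160 323]
 [160 336]
 [160 347]
 [161 326]
 [161 327]
 [161 328]
 [161 329]]
0 [0.0, 0.0, -0.036] 0.0
1 [0.0, 0.0, -0.036] 0.0
--
0 [-0.0, 0.052, -0.0] 0.0
1 [-0.0, 0.052, -0.0] 0.0
2 [-0.0, 0.052, -0.0] 0.0
--
0 [-0.0, -0.0, 0.033] 0.0
1 [-0.0, -0.0, 0.033] 0.0
--
```

Emit:
move_arm(targets=[{"grip": 0,"linear": [0,0,-0.036],"roll": 0},{"grip": 0,"linear": [0,0,-0.036],"roll": 0},{"grip": 0,"linear": [0,0.052,0],"roll": 0},{"grip": 0,"linear": [0,0.052,0],"roll": 0},{"grip": 0,"linear": [0,0.052,0],"roll": 0}])

```text
time: 38.1
tool_pos: [0.4386, -0.2271, 0.1284]
tcp_rot: [3.124, -0.33, 0.001]
contact_force: [0.4, -0.5, 0.3]
width: -0.007
```

Emit:
move_arm(targets=[{"grip": 0,"linear": [0,0,0],"roll": 0},{"grip": 0,"linear": [0,0,0],"roll": 0}])

```text
time: 38.35
tool_pos: [0.4386, -0.2253, 0.128]
tcp_rot: [-3.123, 0.332, 0.001]
contact_force: [-0.2, 0.2, -0.1]
width: -0.001
```

Run:
```python
from h import *
o=arm.get_obs(); p=o['tool_pos']; print(p,loc(p),o['contact_force'])
d=shot('wrist','w13.png')
def led(d,ly):
    u,v=np.round(proj(d,[*W(-.131,ly),.057])).astype(int); w=d['pixels'][max(v-25,0):v+25,u-15:u+15].reshape(-1,3).astype(int)
    return (u,v),w[np.argmax(w.max(1)-w.min(1))]
a=dict(get_image('scene')); b={**a,'pixels':cv2.imread('pics/scene0.png')[:,:,::-1]}
K=[(ly,led(d,ly)) for ly in(.04,-.03)]; print('wrist',K)
for n,q in(('start',b),('now',a)):
    for ly in(.04,-.03):
        u,v=np.round(proj(q,[*W(-.131,ly),.057])).astype(int); w=q['pixels'][v-5:v+6,u-5:u+6].reshape(-1,3).astype(int); print(n,ly,(u,v),w[np.argmax(w.max(1)-w.min(1))])
x,y=W(-.131,-.075); plan((x,y,.064,YAW))
```

```text
[ 0.43863142 -0.22534733  0.12803492] [-0.13138296 -0.07511888] [-0.196468    0.15057468 -0.08686811]
wrist [(0.04, ((np.int64(319), np.int64(48)), array([182, 105,  53]))), (-0.03, ((np.int64(319), np.int64(185)), array([132, 194, 129])))]
start 0.04 (np.int64(320), np.int64(214)) [117  60  26]
start -0.03 (np.int64(305), np.int64(197)) [ 53 103  54]
now 0.04 (np.int64(320), np.int64(214)) [118  56  19]
now -0.03 (np.int64(305), np.int64(197)) [ 48 101  51]
0 [0.0, 0.0, 0.032] 0.0
1 [0.0, 0.001, 0.032] 0.0
--
```

Emit:
move_arm(targets=[{"grip": 0,"linear": [0,0,0.035],"roll": 0},{"grip": 0,"linear": [0,0,0.025],"roll": 0},{"grip": 0,"linear": [0,0,0.006],"roll": 0},{"grip": 0,"linear": [0,0,0],"roll": 0},{"grip": 0,"linear": [0,0,0],"roll": 0}])

```text
time: 39.08
tool_pos: [0.4397, -0.2259, 0.0633]
tcp_rot: [3.123, -0.33, 0.002]
contact_force: [0.3, 0.5, 0.4]
width: -0.0
```

Emit:
move_arm(targets=[{"grip": 0,"linear": [0,0,0.002],"roll": 0},{"grip": 0,"linear": [0,0,0],"roll": 0}])

```text
time: 39.33
tool_pos: [0.4391, -0.2258, 0.0606]
tcp_rot: [3.124, -0.331, 0.001]
contact_force: [-0.1, 0.5, -0.5]
width: -0.002
```

Emit:
move_arm(targets=[{"grip": 0,"linear": [0,0,0.001],"roll": 0},{"grip": 0,"linear": [0,0,0],"roll": 0}])

```text
time: 39.58
tool_pos: [0.4389, -0.2257, 0.0593]
tcp_rot: [-3.124, 0.331, 0.0]
contact_force: [0.2, -0.4, -0.2]
width: -0.001
```

Emit:
move_arm(targets=[{"grip": 0,"linear": [0,0,0.001],"roll": 0},{"grip": 0,"linear": [0,0,0],"roll": 0},{"grip": 0,"linear": [0,0,0],"roll": 0}])

```text
time: 39.95
tool_pos: [0.439, -0.2257, 0.0584]
tcp_rot: [3.124, -0.331, 0.0]
contact_force: [-1.1, 0.2, 1.9]
width: 0.001
```

Emit:
move_arm(targets=[{"grip": 0,"linear": [0,0,0.001],"roll": 0},{"grip": 0,"linear": [0,0,0],"roll": 0},{"grip": 0,"linear": [0,0,0],"roll": 0}])

```text
time: 40.33
tool_pos: [0.439, -0.2258, 0.0577]
tcp_rot: [3.124, -0.331, 0.0]
contact_force: [-1.5, 1.7, 8.9]
width: -0.004
```

Emit:
move_arm(targets=[{"grip": 0,"linear": [0,0,0.001],"roll": 0},{"grip": 0,"linear": [0,0,0],"roll": 0},{"grip": 0,"linear": [0,0,0],"roll": 0},{"grip": 0,"linear": [0,0,0],"roll": 0}])

```text
time: 40.83
tool_pos: [0.4391, -0.2258, 0.0575]
tcp_rot: [3.124, -0.331, 0.001]
contact_force: [-5.7, 3.0, 21.1]
width: 0.003
```

Emit:
move_arm(targets=[{"grip": 0,"linear": [0,0,-0.04],"roll": 0},{"grip": 0,"linear": [0,0,-0.06],"roll": 0},{"grip": 0,"linear": [0,0.05,-0.05],"roll": 0},{"grip": 0,"linear": [-0.04,0.04,0],"roll": 0},{"grip": 0,"linear": [-0.04,0.04,0],"roll": 0}])

```text
time: 41.45
tool_pos: [0.3338, -0.3315, 0.2009]
tcp_rot: [3.123, -0.329, 0.001]
contact_force: [0.0, -1.3, -0.1]
width: 0.004
```

Emit:
move_arm(targets=[{"grip": 0,"linear": [0,0,0],"roll": 0},{"grip": 0,"linear": [0,0,0],"roll": 0}])

```text
time: 41.7
tool_pos: [0.3348, -0.3303, 0.2004]
tcp_rot: [-3.124, 0.332, -0.0]
contact_force: [-0.1, 0.4, -0.3]
width: 0.002
```

Run:
```python
from h import *
e=shot('scene','sc6.png'); s=shot('side','sd6.png')
a=cv2.resize(cv2.imread('pics/sc6.png')[140:350,125:405],(640,480)); b=cv2.imread('pics/sd6.png')
cv2.imwrite('pics/p13.png',cv2.resize(np.hstack([a,b]),(800,300),interpolation=cv2.INTER_AREA))
print(arm.get_obs()['tool_pos'], proj(e,[*W(-.084,.0),.119]))
```

```text
[ 0.33544574 -0.32980596  0.20035438] (np.float64(295.3998627945557), np.float64(197.44008786122774))
```

Run:
```python
from h import *
a=cv2.imread('pics/sc4.png').astype(int);b=cv2.imread('pics/sc6.png').astype(int)
df=np.abs(a-b).max(2)[170:270,200:300]; print('chamber/cover change px>60:',(df>60).sum())
print(arm.finish_job())
```

```text
chamber/cover change px>60: 237
the job is handed in; nothing more can be done
None
```

The job is handed in, at about 42 s of the 210 s allowed. I slid the cover right back, set all three white spoons and the one cup inside, slid the cover shut, and pressed the programme key, then the start key.

- **Cover:** it travelled 180 mm and met resistance at both ends. A picture taken after I let go of it showed it shut.
- **Tableware:** each piece was lowered until the floor was felt, at about 5–13 N, and only then let go. Pictures showed the spoons bowl-up side by side, the cup upright and the mat empty. I left the turquoise spoons alone.
- **Keys:** each was pressed up to about 22 N and held for well over 0.2 s. The lamps on the panel showed no change after the programme key, so the force reading is my only sign that either key responded. I kept clear of the stop key.

**Final checks:** I had used up my picture views, so I never saw the finished scene. The numeric comparison with the earlier picture differed by 237 pixels around the cover. The arm's shadow had moved between the two shots and could account for that, but I did not confirm it. The bottle, jar and planter were never approached.

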